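# Ease a two-part bar mould apart with a wedge

### The job

The two halves of the bar mould are pressed together. Take the black wedge and work it gently into the seam from the left and the right in turn, so that the upper half comes up evenly, neither side ever more than 4 mm ahead of the other, until both sides stand 5 to 8 mm up; touch the mould with the wedge only. Then stand the wedge back on the bench where you took it from and leave everything else alone.

Things in the scene. Friction and masses are not known exactly. Their poses are not given: they have to be found in the camera images.
- mould: Lower half of the mould, aluminium block fixed to the bench; origin: centre of its underside, z up, +y its left, -y its right. Block 110 (x) x 160 (y) mm, flat top at z = 40 mm; foot plate 140 x 180 x 8 mm. The upper half covers the middle 100 mm of y, leaving a bare ledge 30 mm deep at left and at right, level with the seam.
- lid: Upper half, grey plastic, 110 (x) x 100 (y) x 28 mm high, 0.2 to 0.6 kg, on dowels: friction about 6 N each side, stays where pushed. Origin on the left dowel line, 40 mm left of the mould's centre, at seam height when shut; axes as the mould's. Its underside has a slot in the middle of the left and of the right edge: 40 mm wide (x), 2.5 mm high above the ledge, 44 mm deep (y).
- lift_left (a joint): How far the left dowel line (40 mm left of the centre) of the upper half has been raised, m: 0 shut, to 0.011.
- lift_right (a joint): The same for the right dowel line (40 mm right of the centre).
- seam_left (a point): Mouth of the left slot: point on the lower half's top at the middle of the upper half's left edge; axes as the mould's. The wedge goes in along -y, its underside flat on the ledge: it starts to lift after about 3 mm, then 1 mm per 5 mm, pushed with 6 to 20 N.
- seam_right (a point): Mouth of the right slot, likewise; the wedge goes in along +y.
- wedge: Double-ended black wedge, 148 (x) x 24 (y) mm, 90 g, standing on its flat underside; origin: centre of the underside. In the middle a grip block 28 (x) x 26 (y) mm, 54 mm high; from it a blade 60 mm long to +x and one to -x, flat below, 2 mm thick at the tip, rising 0.2 mm per mm to 14 mm at the grip. More than 30 N between it and either half cracks the mould; press it little on the ledge.
- wedge_grip (a point): Point in the middle of the wedge's grip block, 36 mm above its underside; axes as the wedge's.
- scraper: Bystander: wooden-handled spatula 200 mm long lying on the bench, at the other side from the wedge.
- tape_roll: Bystander: roll of brown tape, 104 mm across, 48 mm high.
- carton: Bystander: small carton 90 x 130 x 55 mm.
- pouch: Bystander: upright paper pouch, 140 mm high.
- cup: Bystander: steel cup, 72 mm across, 85 mm high.
Things that resemble listed ones, but are neither listed nor needed, are in the scene too. Leave any purple look-alike of the wedge alone.

How it is judged:
By the outcome, as a careful person would: the job done as asked, in the order asked, and still so for the second after the job is handed in, with the robot touching nothing.
It also fails if it takes over 72 s, if anything falls off the work surface, if the arm or the gripper's body presses on something with over 40 N, if the wrist force passes 120 N, or if a joint passes its speed limit or range.

### The arm

A 6-joint arm with a two-finger parallel gripper is mounted at the origin on the work surface. World frame = base frame: x ahead of the robot, y to its left, z up, the work surface at z = 0. Lengths are in mm, angles in rad, forces in N, time in s.
With the tool pointing down it reaches from about 350 to 775 mm from the base axis. Payload 7.3 kg.
Tool frame: the origin (TCP) lies between the finger pads; the fingertips stand 14 mm ahead of it and the grasp point (between the pads) lies 5 mm behind it; y points along the fingers, z is the direction in which the jaws open and shut, and the axes are right-handed (so a half turn about y gives the same grasp; the last joint's range is limited). The gripper opens to 92 mm and grips with 3 to 60 N. Pads are 19 mm wide; open, the fingers measure 130 mm over their backs; the gripper's body (75 mm by 190 mm) begins 47 mm behind the grasp point.
Start: joints at [-0.146, 0.342, 1.524, -0, 1.275, -0.146], TCP at [525.02, 0.019, 213.341] pointing down, gripper open.
Joint ranges: [-2.53, 2.53], [-0.77, 2.02], [0.04, 2.7], [-1, 4.14], [0.28, 2.66], [-3.11, 3.11]. Speed limits (rad/s): [2.57, 2.57, 3.14, 3.14, 3.14, 3.14].

### API

Orientations are given as [roll, pitch, yaw] about the fixed x, y, z axes, in that order (R = Rz(yaw) Ry(pitch) Rx(roll)).
In Python, from plant import bot, vision, order gives the robot as it stands.
- The arm moves only by the tool apply_moves, never from a script. Its argument "rows" is a list of rows, each a list of 3 entries, a list of its own where there are three numbers: the shift along the tool's x, y, z in cm, then the turn about the tool's y in rad, then the finger opening in cm, from 0 to 9.18. A call has 1 to 5 rows; each row is the pose to reach, as a shift and turn from the pose measured when the call began, along the tool's axes at that moment; what a row does not reach only later rows make up. A row lasts 1/8 s, in which the tool goes at most 62.5 mm and 10.7 degrees, less where a joint would pass 70% of its speed; a pose out of reach is approached as far as the arm can. A call with a gripper value outside its range is refused whole. The fingers move at their own pace and stop on an object; the grip force is fixed at half the most. Time passes only in rows, so rows that repeat a pose let the fingers close. It gives the time, the measured TCP pose, the force and the opening at its end, in the units of the state.
- bot.get_obs(): the state, without advancing time (a new reading comes with each control period).
- vision.capture(name): name is "scene" or "side" or "wrist"; returns the picture (384x512x3 uint8, red, green, blue); there is no depth.
- vision.camera_info(name): a dict with "mtx" (3x3 intrinsics, pixels), "rvec" (rotation vector, rad) and "tvec" (3), from world to camera coordinates, as OpenCV has them. Camera axes: x right, y down, z forward; pixel columns grow to the right and rows downward; lengths in mm; the calibration is good to about 2 mm. A picture is of the moment at which its call begins: read the wrist's pose just before it. camera_info takes no time and is no camera call; for the wrist camera it gives the pose at the moment of the call.
- order.close_job(): hands the job in, once; it reports no verdict.
The state is a dict: "time": time; "joint_positions": joint angles; "dq": joint speeds; "tau": joint torques, N m; "tool_pos": TCP position; "tcp_rot": TCP orientation; "contact_force": force on the tool from outside, world axes, zero at the start; "moment": the same for the moment, N m; "grip_width": finger opening in mm.
Only numpy, scipy, OpenCV 4.12 (cv2) and the standard library are available. Lean on these libraries where they do the work, as an engineer would, in place of code of your own. Each camera call takes 0.05 s, during which the arm holds its last target.

## Working session

There is one attempt and no reset: what is moved stays moved. The work goes in short steps, Python scripts to look and compute and a tool call to move; the robot and the scene stay as the last step left them, time stands still between calls to the robot, and variables do not carry over. Pictures are saved under pics/ and viewed, and the job is handed in when it is done.

Besides the shell and the picture viewer there is one more tool, called after "Emit:" in YAML: its name, and indented under it one key for each argument. apply_moves: Moves the arm, as the interface text tells. Its arguments: {"type":"object","properties":{"rows":{"type":"array","items":{"type":"array"}}},"required":["rows"]}

```bash
ls; mkdir -p pics; python3 - <<'E'
from plant import bot,vision,order
import cv2
o=bot.get_obs()
for k,v in o.items(): print(k,v)
for n in("scene","side","wrist"):
    i=vision.camera_info(n); print(n,i)
    cv2.imwrite(f"pics/{n}0.png",vision.capture(n)[:,:,::-1])
E
```

```text
pics
time 0.0
joint_positions [-1.45948076e-01  3.42685844e-01  1.52499101e+00 -3.14825377e-05
  1.27538731e+00 -1.46007568e-01]
dq [-0.0013043   0.00051991 -0.00022331  0.00016206 -0.00032516 -0.00124403]
tau [ 7.61924657e-04 -4.31245601e+01 -2.44219762e+01  7.17750052e-02
  5.59406646e-02 -1.04314388e-04]
tool_pos [5.24587108e+02 1.00119781e-01 2.12673190e+02]
tcp_rot [-1.57225656e+00  1.84303729e-04 -1.57072778e+00]
contact_force [ 0.05269    -0.57153957 -0.78999929]
moment [0.03195571 0.0157837  0.02022515]
grip_width 91.69284556010072
scene {'mtx': array([[478.9487142 ,   0.        , 253.96232388],
       [  0.        , 478.9487142 , 194.30778128],
       [  0.        ,   0.        ,   1.        ]]), 'rvec': array([ 0.79089034,  2.57981724, -1.13576474]), 'tvec': array([ 415.2959718 , -134.25154764, 1568.53576957])}
side {'mtx': array([[414.34992142,   0.        , 244.871072  ],
       [  0.        , 414.34992142, 189.04554185],
       [  0.        ,   0.        ,   1.        ]]), 'rvec': array([ 2.1273157 , -0.55525526,  0.30621798]), 'tvec': array([-406.92557764,  177.83138527, 1205.07807176])}
wrist {'mtx': array([[270.05069012,   0.        , 253.79694612],
       [  0.        , 270.05069012, 192.64707921],
       [  0.        ,   0.        ,   1.        ]]), 'rvec': array([-2.85645925e+00,  3.41794333e-04,  1.56544025e-03]), 'tvec': array([-525.229783  ,  -35.20176669,  389.43286846])}
```

View pics/scene0.png

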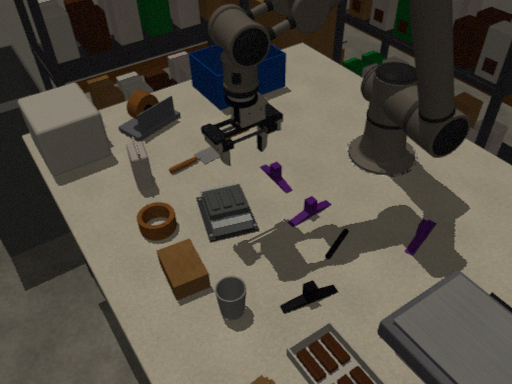

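View pics/side0.png

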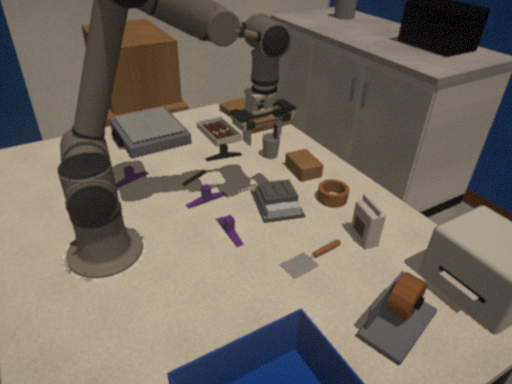

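View pics/wrist0.png

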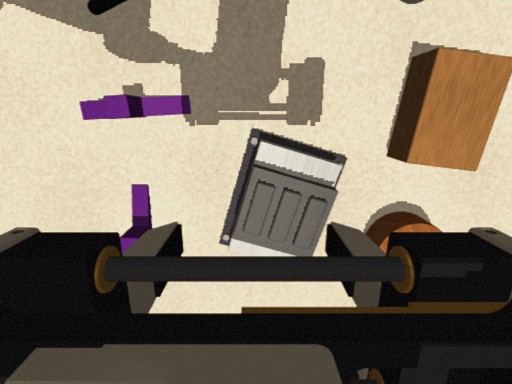

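The black wedge with a grip block is at scene (310,293) and side (224,152). The look-alikes are three purple wedges at scene (275,175), (310,210) and (420,236), plus a plain black bar at (337,243). I'll check this in a crop.

```bash
cat > h.py <<'E'
import numpy as np, cv2
from plant import bot,vision,order
def cam(n):
    i=vision.camera_info(n); return i['mtx'],cv2.Rodrigues(np.array(i['rvec']))[0],np.array(i['tvec'])
def ray(c,px):
    K,R,t=c; px=np.atleast_2d(np.array(px,float))
    d=np.c_[px,np.ones(len(px))]@np.linalg.inv(K).T@R
    return -R.T@t,d
def onz(c,px,z):
    o,d=ray(c,px); s=(z-o[2])/d[:,2]; return o+d*s[:,None]
def proj(c,P):
    K,R,t=c; return cv2.projectPoints(np.array(P,float).reshape(-1,3),cv2.Rodrigues(R)[0],t,K,None)[0][:,0]
def grab(n,f=None):
    c=cam(n); im=vision.capture(n)[:,:,::-1].copy()
    if f: cv2.imwrite('pics/'+f,im)
    return c,im
E
python3 - <<'E'
from h import *
s=cv2.imread('pics/scene0.png');d=cv2.imread('pics/side0.png');w=cv2.imread('pics/wrist0.png')
a=cv2.resize(s[265:325,265:355],None,fx=4.4,fy=4.4,interpolation=2)
b=cv2.resize(d[135:175,190:260],None,fx=5.5,fy=5.5,interpolation=2)
m=np.zeros((264,800,3),np.uint8); m[:,:396]=a[:264,:396]; m[:220,400:785]=b
w2=cv2.resize(w[115:265,205:360],None,fx=2.2,fy=2.2,interpolation=2)
e=np.zeros((330,800,3),np.uint8); e[:330,:341]=w2
s2=cv2.resize(s[175:245,190:270],None,fx=4.5,fy=4.5,interpolation=2); e[:315,360:720]=s2
cv2.imwrite('pics/crop0.png',np.vstack([m,e]))
cs,cd,cw=cam('scene'),cam('side'),cam('wrist')
print(onz(cs,[[310,298],[275,175],[310,210],[337,243],[228,210]],0).round())
print(onz(cd,[[224,155],[278,200]],0).round())
print('scaner cam pos',(-cs[1].T@cs[2]).round(),(-cd[1].T@cd[2]).round(),(-cw[1].T@cw[2]).round())
E
```

```text
[[ 543.  313.    0.]
 [ 347. -109.    0.]
 [ 354.   75.    0.]
 [ 373.  215.   -0.]
 [ 549.  -60.   -0.]]
[[555. 321.   0.]
 [578. -36.  -0.]]
scaner cam pos [1017.  815.  976.] [ -93. -965.  842.] [526.  76. 383.]
```

View pics/crop0.png

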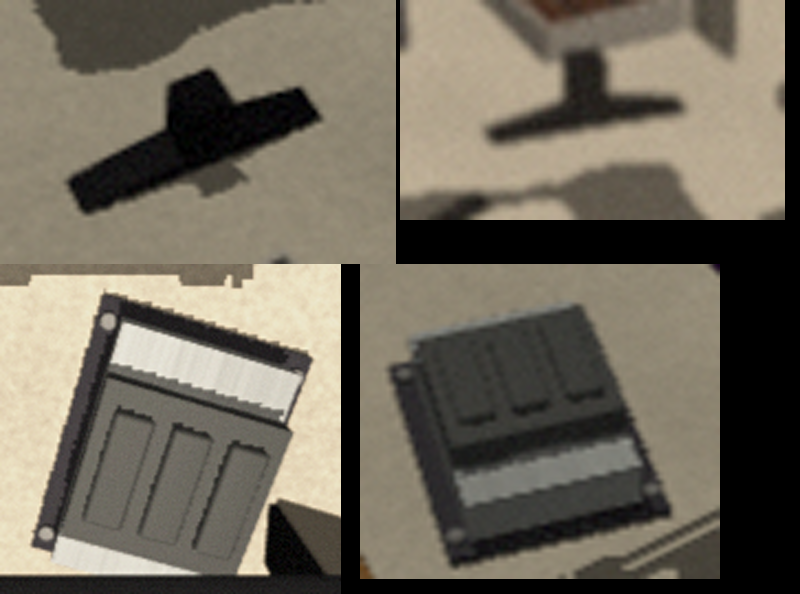

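The enlarged crop shows one black, double-ended wedge with a grip block, so that is the one to take. The bar at (337,243) has no grip and the others are purple. Next I'll move above it and look with the wrist camera.

Emit:
apply_moves:
  rows:
    - [[-28,0,2],0,6]
    - [[-28,0,2],0,6]
    - [[-28,0,2],0,6]
    - [[-28,0,2],0,6]
    - [[-28,0,2],0,6]

```text
time: 0.78
tool_pos: [544.0, 283.3, 212.2]
tcp_rot: [-1.573, 0.0, -1.568]
contact_force: [0.0, -0.7, 0.9]
grip_width: 60.1
```

```bash
python3 - <<'E'
from h import *
o=bot.get_obs(); print(o['time'],o['tool_pos'],o['tcp_rot'],o['dq'].round(3))
c,im=grab('wrist','wrist1.png')
np.savez('w1.npz',K=c[0],R=c[1],t=c[2])
print(onz(c,[[254,120]],0), bot.get_obs()['tool_pos'])
E
```

```text
0.775 [544.01836082 283.27925209 212.23238117] [-1.57267785e+00  4.39811707e-04 -1.56799611e+00] [ 0.343  0.227 -0.371 -0.018  0.155  0.356]
[[544.59391604 350.23079812   0.        ]] [543.82499398 285.80638093 211.98285308]
```

View pics/wrist1.png

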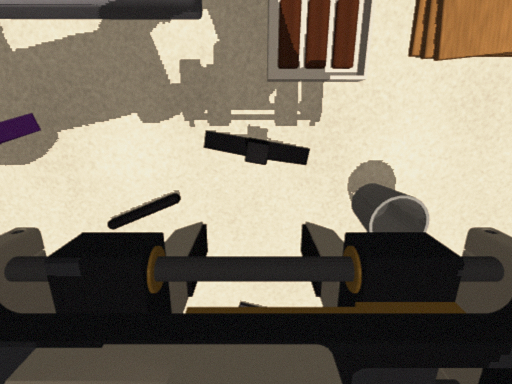

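The wedge spans pixels (205,141) to (308,156), with its grip near (257,150). The arm was still moving, so I'll measure in a fresh frame.

```bash
python3 - <<'E'
from h import *
c,im=grab('wrist','wrist2.png')
o=bot.get_obs(); print(o['time'],o['tool_pos'],o['tcp_rot'],o['joint_positions'].round(3))
m=((im.max(2)<45)*255).astype(np.uint8); m[:120]=0;m[175:]=0;m[:,:195]=0;m[:,325:]=0
n,l,st,ce=cv2.connectedComponentsWithStats(m); k=1+st[1:,4].argmax(); print(st[k])
cn=max(cv2.findContours((l==k).astype(np.uint8),0,2)[0],key=cv2.contourArea)
print(cv2.boxPoints(cv2.minAreaRect(cn)).round(1).tolist())
cols=np.where((l==k).any(0))[0]
ext=[]
for x in (cols[0],cols[-1]):
    r=np.where((l==k)[:,x:x+1].any(1))[0]; 
    print(x,r.min(),r.max())
v=np.zeros((384,512),np.uint8); v[l==k]=255
big=cv2.resize(im[115:180,190:325],None,fx=5.8,fy=5.8,interpolation=0)
cv2.imwrite('pics/wedge_crop.png',big)
E
```

```text
0.875 [543.92803743 283.318795   211.94415431] [-1.57293473e+00  6.46257766e-04 -1.56665784e+00] [3.550e-01 5.090e-01 1.264e+00 1.000e-03 1.371e+00 3.500e-01]
[ 205  134  104   32 1835]
[[202.1999969482422, 154.89999389648438], [206.39999389648438, 131.89999389648438], [308.5, 150.39999389648438], [304.29998779296875, 173.39999389648438]]
205 145 148
308 152 153
```

View pics/wedge_crop.png

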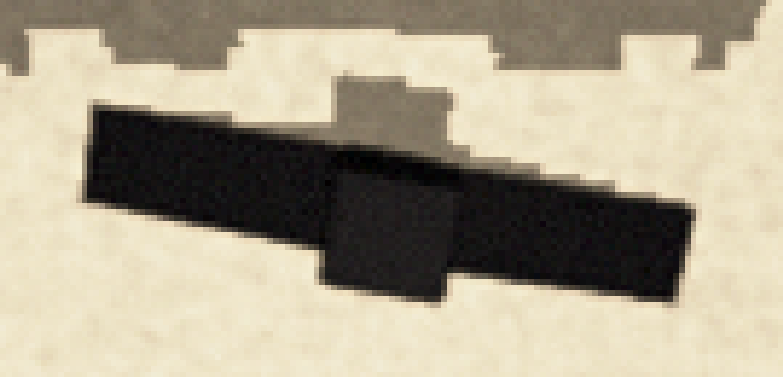

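```bash
python3 - <<'E'
from h import *
c=cam('wrist')
p=np.array([[92,103],[84,202],[694,206],[675,300]])/5.8+[190,115]-0.3
P=onz(c,p,1.5)[:,:2]; print(P.round(1))
A=(P[0]+P[1])/2;B=(P[2]+P[3])/2
print('centre',(A+B)/2,'len',np.linalg.norm(B-A),'w',np.linalg.norm(P[0]-P[1]),np.linalg.norm(P[2]-P[3]),'yaw',np.degrees(np.arctan2(*(B-A)[::-1])))
# grip top corners z=54
q=np.array([[330,172],[458,180],[445,302],[320,284]])/5.8+[190,115]-0.3
Q=onz(c,q,54)[:,:2]; print(Q.mean(0),np.linalg.norm(Q[0]-Q[1]),np.linalg.norm(Q[1]-Q[2]))
np.savez('wedge0.npz',P=P,Q=Q)
# cross-check scene/side
cs,cd=cam('scene'),cam('side')
for z in(0,54): print(proj(cs,[*((A+B)/2),z]),proj(cd,[*((A+B)/2),z]))
print(proj(cs,[[*A,2],[*B,2]]))
# mould from wrist0 (pose at start)
R=cv2.Rodrigues(np.array([-2.85645925e+00,3.41794333e-04,1.56544025e-03]))[0]
cw=(c[0],R,np.array([-525.229783,-35.20176669,389.43286846]))
led=np.array([[120,322],[303,374]])/2.2+[205,115]-0.3
lid=np.array([[107,378],[292,430]])/2.2+[205,115]-0.3
L=onz(cw,led,40)[:,:2]; D=onz(cw,lid,68)[:,:2]
print('ledge',L,np.linalg.norm(L[1]-L[0]),'lid',D,np.linalg.norm(D[1]-D[0]))
for V in(L,D): d=V[1]-V[0]; print(np.degrees(np.arctan2(d[1],d[0])))
E
```

```text
[[477.6 333.5]
 [474.6 310.1]
 [622.3 309.7]
 [619.  286.6]]
centre [548.39622871 309.98617912] len 146.4588796111232 w 23.649777468797765 23.298637882758054 yaw -9.291234419007335
[547.8395408  310.11677264] 26.639480881742255 25.804941256837488
[[307.60427581 298.18454398]] [[223.87708165 156.64226875]]
[[308.89352026 284.70120947]] [[223.6524791  144.70687779]]
[[333.76416675 287.13571344]
 [280.56469961 308.65840731]]
ledge [[ 533.01365375 -126.95347135]
 [ 655.5111493  -166.04288871]] 128.5831208450866 lid [[ 524.61936206 -149.21510376]
 [ 641.72303631 -187.37633126]] 123.16472631196648
-17.698081150009084
-18.049524175335886
```

Emit:
apply_moves:
  rows:
    - [[-2.7,2,0.4],-1.4,6]
    - [[-2.7,4,0.4],-1.4,6]
    - [[-2.7,6,0.4],-1.4,6]
    - [[-2.7,8,0.4],-1.4,6]
    - [[-2.7,11,0.4],-1.4,6]

```text
time: 1.5
tool_pos: [548.2, 309.4, 101.8]
tcp_rot: [-1.57, 0.001, -0.628]
contact_force: [0.2, -0.7, 0.5]
grip_width: 60.0
```

```bash
cat > st.py <<'E'
from h import *
from scipy.spatial.transform import Rotation as Ro
def st(tgt=None,yawz=None):
    o=bot.get_obs(); R=Ro.from_euler('xyz',o['tcp_rot']).as_matrix(); p=o['tool_pos']
    print('t',round(o['time'],2),'p',p.round(2),'rpy',o['tcp_rot'].round(4),'F',np.round(o['contact_force'],2),'M',np.round(o['moment'],2),'w',round(o['grip_width'],2),'dq',abs(o['dq']).max().round(3))
    yz=np.arctan2(R[1,2],R[0,2]); print('toolz yaw',yz.round(4),'down err',(R[:,1]-[0,0,-1]).round(4))
    if tgt is not None: print('tool shift mm',(R.T@(np.array(tgt)-p)).round(2), 'turn', None if yawz is None else round(-(yawz-yz),4))
    return o,R
E
python3 -c "
from st import *
st([548.2,310.1,31],1.408)"
```

```text
t 1.5 p [548.19 309.38 101.83] rpy [-1.5704e+00  9.0000e-04 -6.2800e-01] F [ 0.17 -0.71  0.51] M [ 0.05 -0.03 -0.02] w 59.96 dq 1.49
toolz yaw 0.9428 down err [-0.0005  0.0008  0.    ]
tool shift mm [-0.35 70.83  0.56] turn -0.4652
```

Emit:
apply_moves:
  rows:
    - [[0,0.5,0],-0.465,6]
    - [[0,0.5,0],-0.465,6]
    - [[0,0.5,0],-0.465,6]
    - [[0,1,0],-0.465,6]
    - [[0,1,0],-0.465,6]

```text
time: 2.12
tool_pos: [547.9, 308.6, 91.1]
tcp_rot: [-1.571, 0.002, -0.165]
contact_force: [0.1, 0.1, -0.2]
grip_width: 60.3
```

```bash
python3 -c "
from st import *
st([548.2,310.1,31],1.408); grab('wrist','wrist3.png')"
```

```text
t 2.12 p [547.86 308.62  91.11] rpy [-1.571   0.0018 -0.1655] F [ 0.1   0.13 -0.25] M [ 0.11 -0.08 -0.01] w 60.27 dq 0.011
toolz yaw 1.4053 down err [-0.0018  0.0001  0.    ]
tool shift mm [ 0.2  60.1   1.52] turn -0.0027
```

View pics/wrist3.png

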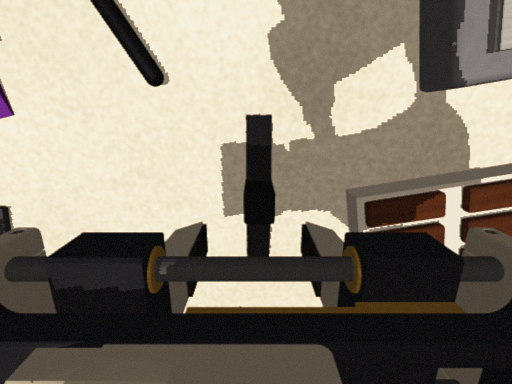

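Emit:
apply_moves:
  rows:
    - [[0.0,2,0.15],0,5]
    - [[0.0,4,0.15],0,5]
    - [[0.0,5.5,0.15],0,5]
    - [[0.0,6.0,0.15],0,5]
    - [[0.0,6.0,0.15],0,5]

```text
time: 2.8
tool_pos: [548.3, 310.3, 31.4]
tcp_rot: [-1.571, 0.001, -0.165]
contact_force: [-1.1, -0.2, 0.1]
grip_width: 50.0
```

```bash
python3 -c "
from st import *
st([548.2,310.1,31],1.408)"
```

```text
t 2.8 p [548.28 310.35  31.45] rpy [-1.5707e+00  1.4000e-03 -1.6520e-01] F [-1.13 -0.21  0.12] M [ 0.11 -0.06 -0.01] w 49.95 dq 0.014
toolz yaw 1.4056 down err [-0.0013  0.0004  0.    ]
tool shift mm [-0.04  0.45 -0.26] turn -0.0024
```

Emit:
apply_moves:
  rows:
    - [[0,0,0],0,3]
    - [[0,0,0],0,2]
    - [[0,0,0],0,1]
    - [[0,0,0],0,1]
    - [[0,0,0],0,1]

```text
time: 3.42
tool_pos: [548.5, 310.5, 31.9]
tcp_rot: [-1.57, 0.001, -0.165]
contact_force: [-0.2, 0.3, 3.0]
grip_width: 25.3
```

```bash
python3 -c "
from st import *
st()"
```

```text
t 3.42 p [548.53 310.48  31.85] rpy [-1.5703e+00  7.0000e-04 -1.6520e-01] F [-0.19  0.31  2.99] M [ 0.06 -0.05 -0.  ] w 25.31 dq 0.001
toolz yaw 1.4056 down err [-0.0006  0.0007  0.    ]
```

Emit:
apply_moves:
  rows:
    - [[0,-3,0],0,1]
    - [[0,-9,0],0.1,1]
    - [[0,-14,0],0.3,1]
    - [[0,-18,-2],0.5,1]
    - [[0,-19,-7],0.7,1]

```text
time: 4.05
tool_pos: [538.1, 242.2, 224.6]
tcp_rot: [-1.566, -0.001, -0.831]
contact_force: [0.1, -0.9, -1.1]
grip_width: 25.6
```

```bash
python3 -c "
from st import *
st([555,40,220],-0.31)"
```

```text
t 4.05 p [538.1  242.25 224.58] rpy [-1.5657e+00 -1.2000e-03 -8.3110e-01] F [ 0.12 -0.92 -1.15] M [ 0.03 -0.07 -0.02] w 25.58 dq 0.889
toolz yaw 0.7397 down err [0.0046 0.0025 0.    ]
tool shift mm [ 160.78    4.14 -123.86] turn 1.0497
```

Emit:
apply_moves:
  rows:
    - [[3,0,-2.5],0.18,1]
    - [[7,0,-5.5],0.36,1]
    - [[11,0,-8.5],0.54,1]
    - [[15,0,-11.5],0.72,1]
    - [[16,0.4,-12.4],0.9,1]

```text
time: 4.68
tool_pos: [554.5, 37.6, 220.0]
tcp_rot: [-1.567, 0.003, -1.74]
contact_force: [-0.8, 1.0, -1.1]
grip_width: 25.6
```

```bash
python3 -c "
from st import *
st([555,40,220],-0.31)"
```

```text
t 4.67 p [554.48  37.55 219.98] rpy [-1.5666  0.0027 -1.7403] F [-0.84  1.01 -1.08] M [ 0.02 -0.01  0.02] w 25.57 dq 1.255
toolz yaw -0.1695 down err [0.0045 0.0019 0.    ]
tool shift mm [-2.5  -0.01  0.1 ] turn 0.1405
```

Emit:
apply_moves:
  rows:
    - [[0,0,0],0.14,1]
    - [[0,0,0],0.14,1]
    - [[0,0,0],0.14,1]

```text
time: 5.05
tool_pos: [554.4, 37.8, 219.9]
tcp_rot: [-1.567, 0.003, -1.877]
contact_force: [0.4, -0.4, -0.5]
grip_width: 25.8
```

```bash
python3 - <<'E'
from st import *
st()
c,im=grab('wrist','wrist4.png')
np.savez('w4.npz',K=c[0],R=c[1],t=c[2])
E
```

```text
t 5.05 p [554.35  37.82 219.87] rpy [-1.5674  0.0031 -1.8771] F [ 0.4  -0.4  -0.47] M [0.03 0.01 0.01] w 25.76 dq 0.009
toolz yaw -0.3063 down err [0.0042 0.002  0.    ]
```

View pics/wrist4.png

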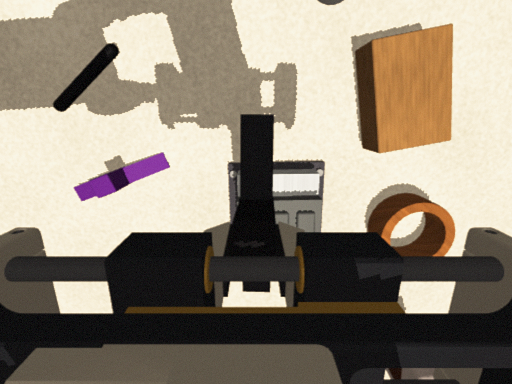

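The frame shows the mould at (275,195), half hidden by the wedge in the gripper. wrist0 shows it unobstructed, so I'll take the mould's pose from that and check it against scene and side.

```bash
python3 - <<'E'
from h import *
w=cv2.imread('pics/wrist0.png')
cv2.imwrite('pics/m0.png',cv2.resize(w[122:258,210:355],None,fx=4.4,fy=4.4,interpolation=0))
s=cv2.imread('pics/scene0.png');d=cv2.imread('pics/side0.png')
a=cv2.resize(s[180:242,190:262],None,fx=5.5,fy=5.5,interpolation=0)
b=cv2.resize(d[172:226,245:310],None,fx=6,fy=6,interpolation=0)
m=np.zeros((345,800,3),np.uint8);m[:341,:396]=a;m[:324,405:795]=b
cv2.imwrite('pics/m1.png',m)
E
```

```text
(no output)
```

View pics/m0.png

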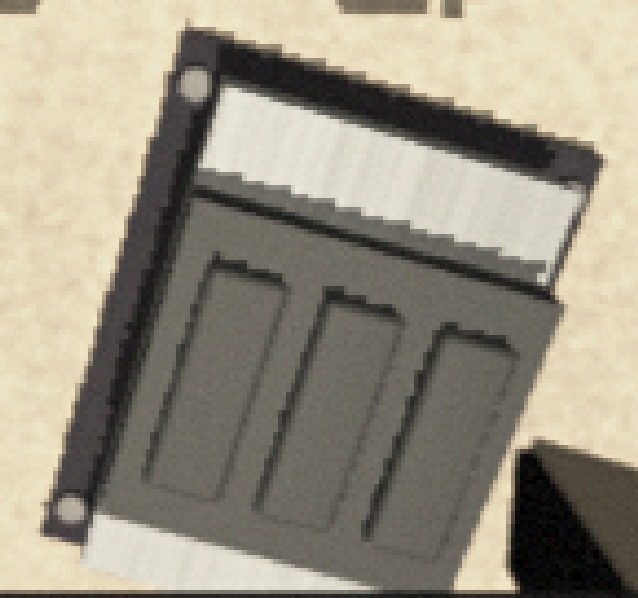

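View pics/m1.png

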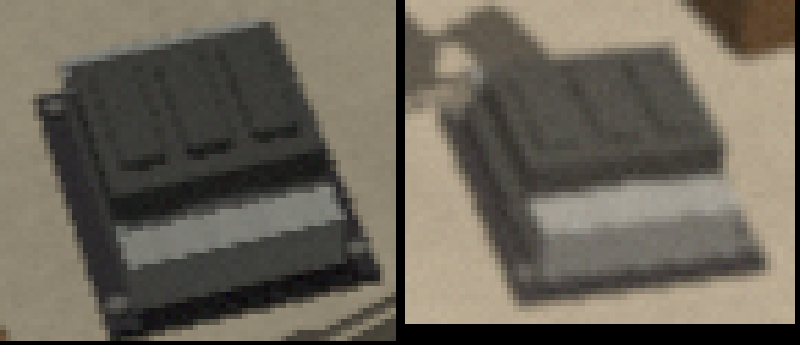

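```bash
python3 - <<'E'
from h import *
R=cv2.Rodrigues(np.array([-2.85645925e+00,3.41794333e-04,1.56544025e-03]))[0]
cw=(cam('wrist')[0],R,np.array([-525.229783,-35.20176669,389.43286846]))
cs,cd=cam('scene'),cam('side')
obs=[(222,88,40,-55,80),(585,186,40,55,80),(192,198,68,-55,50),(563,303,68,55,50),(185,30,8,-70,90),(603,155,8,70,90),(45,535,8,-70,-90),(97,512,68,-55,-50)]
W=[];M=[]
for u,v,z,x,y in obs:
    W.append(onz(cw,[[u/4.4+210-.4,v/4.4+122-.4]],z)[0,:2]);M.append((x,y))
W=np.array(W);M=np.array(M,float)
def fit(W,M):
    mw,mm=W.mean(0),M.mean(0);U,S,Vt=np.linalg.svd((M-mm).T@(W-mw));Rr=(U@Vt).T
    return Rr,mw-Rr@mm
Rr,t=fit(W,M);print('wrist yaw',np.degrees(np.arctan2(Rr[1,0],Rr[0,0])),t);print((W-(M@Rr.T+t)).round(1).tolist())
print('ledge len',np.linalg.norm(W[1]-W[0]),'lid len',np.linalg.norm(W[3]-W[2]))
for c,f,off,pts in((cs,5.5,(190,180),[(118,228,40,0,0),(335,183,40,0,0),(120,335,0,0,0),(382,280,0,0,0),(38,98,8,0,0),(108,198,68,0,0),(325,150,68,0,0),(270,22,68,0,0)]),
                 (cd,6,(245,172),[(530-405,200,40,0,0),(735-405,175+35,40,0,0),(520-405,300,0,0,0),(768-405,265,0,0,0),(528-405,163,68,0,0),(720-405,140,68,0,0),(670-405,45,68,0,0)])):
    for u,v,z,_,_ in pts:
        w=onz(c,[[u/f+off[0]-.4,v/f+off[1]-.4]],z)[0,:2]; print(((w-t)@Rr).round(1),z)
np.savez('mould.npz',R=Rr,t=t)
E
```

```text
wrist yaw -16.154160416925894 [563.4273146  -48.11892014]
[[0.3, -2.3], [0.7, 0.0], [0.1, 0.1], [-3.3, 1.4], [1.1, -1.6], [-1.2, -1.3], [2.0, 0.0], [0.3, 3.7]]
ledge len 109.7402841905663 lid len 106.33548967749391
[53. 51.] 40
[-58.   55.2] 40
[63.4 84.3] 0
[-71.   90.2] 0
[ 66.1 -88.4] 8
[57.  56.8] 68
[-52.5  58.6] 68
[-53.2 -41.7] 68
[-55.  -52.7] 40
[ 49.2 -84.8] 40
[-68.2 -85.7] 0
[ 71.3 -86.4] 0
[-58.4 -56.7] 68
[ 47.3 -59. ] 68
[50.3 34. ] 68
```

```bash
cat >> st.py <<'E'
mz=np.load('mould.npz'); MR,MT=mz['R'],mz['t']
def mp(x,y,z): return [*(MR@[x,y]+MT),z]
def inm(p): return (MR.T@(np.array(p)[:2]-MT)).round(2)
E
python3 -c "
from st import *
st(mp(0,134,90),-0.282)"
```

```text
t 5.1 p [554.38  37.94 219.9 ] rpy [-1.5673  0.0032 -1.8774] F [ 0.24 -0.51 -0.28] M [ 0.02  0.06 -0.03] w 24.94 dq 0.011
toolz yaw -0.3067 down err [0.0043 0.002  0.    ]
tool shift mm [-54.23 130.19  30.83] turn -0.0247
```

Emit:
apply_moves:
  rows:
    - [[-3,3,2],-0.025,1]
    - [[-5.4,7,3.1],-0.025,1]
    - [[-5.4,11,3.1],-0.025,1]
    - [[-5.4,12.5,3.1],-0.025,1]
    - [[-5.4,12.5,3.1],-0.025,1]

```text
time: 5.72
tool_pos: [600.5, 80.3, 94.9]
tcp_rot: [-1.568, 0.003, -1.852]
contact_force: [0.2, 0.5, -0.9]
grip_width: 25.6
```

```bash
python3 -c "
from st import *
st(mp(0,134,75),-0.282)
grab('wrist','wrist5.png');grab('side','side5.png');grab('scene','scene5.png')
a=cv2.imread('pics/scene5.png')[130:260,150:330];b=cv2.imread('pics/side5.png')[120:240,210:340]
m=np.zeros((420,800,3),np.uint8);m[:286,:396]=cv2.resize(a,None,fx=2.2,fy=2.2);m[:360,400:790]=cv2.resize(b,None,fx=3,fy=3);cv2.imwrite('pics/c5.png',m)"
```

```text
t 5.72 p [600.45  80.33  94.92] rpy [-1.5684  0.0027 -1.8517] F [ 0.23  0.47 -0.94] M [-0.02  0.    0.02] w 25.6 dq 0.037
toolz yaw -0.2809 down err [0.003  0.0019 0.    ]
tool shift mm [-0.27 19.92  0.13] turn 0.0011
```

View pics/c5.png

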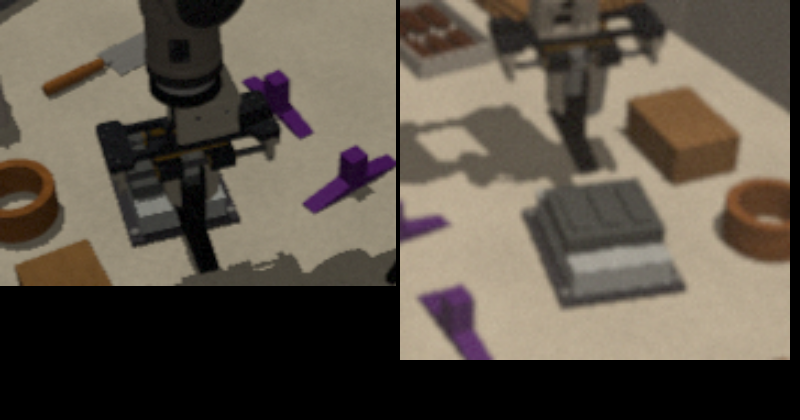

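View pics/wrist5.png

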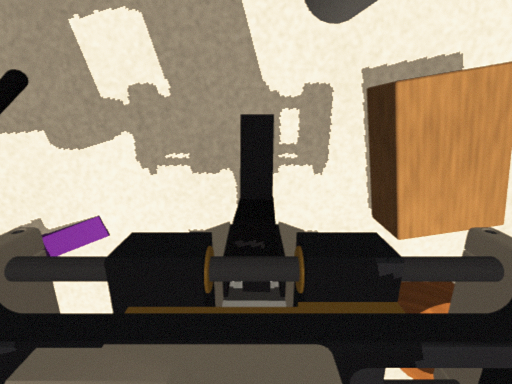

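Emit:
apply_moves:
  rows:
    - [[0,1,0],0,1]
    - [[0,1.7,0],0,1]
    - [[0,1.9,0],0,1]
    - [[0,1.9,0],0,1]

```text
time: 6.38
tool_pos: [602.0, 80.1, 78.0]
tcp_rot: [-1.564, 0.004, -1.852]
contact_force: [-0.7, -0.0, -1.4]
grip_width: 25.7
```

```bash
python3 -c "
from st import *
o,R=st(mp(0,134,72),-0.282);print(inm(o['tool_pos']))
grab('side','side6.png');grab('scene','scene6.png')
a=cv2.imread('pics/scene6.png')[170:250,190:290];b=cv2.imread('pics/side6.png')[130:230,220:330]
m=np.zeros((420,800,3),np.uint8);m[:320,:400]=cv2.resize(a,None,fx=4,fy=4);m[:350,405:790]=cv2.resize(b,None,fx=3.5,fy=3.5);cv2.imwrite('pics/c6.png',m)"
```

```text
t 6.38 p [601.97  80.15  77.99] rpy [-1.5643  0.0039 -1.8524] F [-0.69 -0.02 -1.39] M [-0.05  0.02  0.02] w 25.68 dq 0.005
toolz yaw -0.2816 down err [0.0073 0.002  0.    ]
tool shift mm [-0.05  5.98 -1.37] turn 0.0004
[  1.33 133.92]
```

View pics/c6.png

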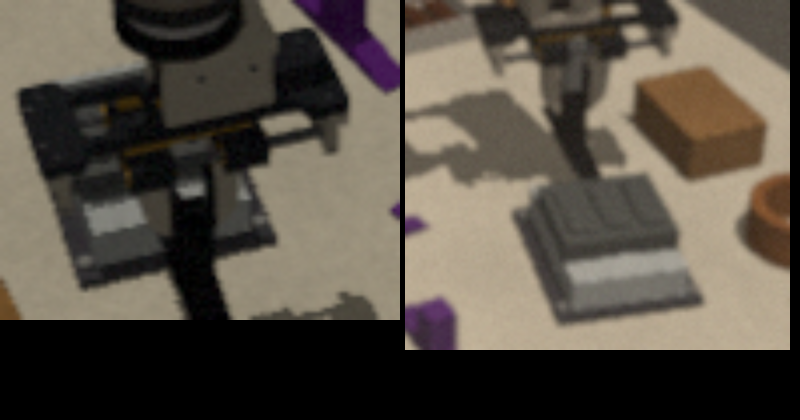

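Emit:
apply_moves:
  rows:
    - [[0,0.3,-0.1],0,1]
    - [[0,0.3,-0.1],0,1]
    - [[0,0.3,-0.1],0,1]

```text
time: 6.85
tool_pos: [601.3, 80.5, 75.4]
tcp_rot: [-1.564, 0.004, -1.852]
contact_force: [0.3, 0.1, -0.9]
grip_width: 25.6
```

```bash
python3 -c "
from st import *
o,R=st(mp(0,134,72),-0.282);print(inm(o['tool_pos']))"
```

```text
t 6.85 p [601.29  80.48  75.37] rpy [-1.5636  0.0042 -1.8524] F [ 0.32  0.06 -0.94] M [-0.05 -0.    0.01] w 25.61 dq 0.003
toolz yaw -0.2816 down err [0.0081 0.002  0.    ]
tool shift mm [ 0.07  3.36 -0.61] turn 0.0004
[  0.59 134.05]
```

Emit:
apply_moves:
  rows:
    - [[0,0.2,-0.05],0,1]
    - [[0,0.2,-0.05],0,1]

```text
time: 7.1
tool_pos: [600.6, 80.7, 73.2]
tcp_rot: [-1.564, 0.004, -1.852]
contact_force: [-0.4, -0.2, -1.6]
grip_width: 25.5
```

```bash
sed -i "s/    return o,R/    print('R2',R[2].round(4),'mould xy',(MR.T@(p[:2]-MT)).round(2));return o,R/" st.py; python3 -c "
from st import *
o,R=st(mp(0,134,72),-0.282)"
```

```text
t 7.1 p [600.64  80.66  73.16] rpy [-1.564   0.004  -1.8523] F [-0.42 -0.25 -1.62] M [-0.03 -0.   -0.03] w 25.5 dq 0.004
toolz yaw -0.2815 down err [0.0077 0.002  0.    ]
tool shift mm [0.05 1.16 0.08] turn 0.0005
R2 [-0.004  -1.      0.0068] mould xy [-9.0000e-02  1.3405e+02]
```

Emit:
apply_moves:
  rows:
    - [[0,0.08,0],0,1]
    - [[0,0.08,0],0,1]

```text
time: 7.35
tool_pos: [600.6, 80.6, 72.3]
tcp_rot: [-1.564, 0.004, -1.852]
contact_force: [0.8, -0.1, -1.3]
grip_width: 25.6
```

Emit:
apply_moves:
  rows:
    - [[0,0.05,0],0,1]
    - [[0,0.05,0],0,1]

```text
time: 7.6
tool_pos: [600.7, 80.7, 71.9]
tcp_rot: [-1.564, 0.004, -1.852]
contact_force: [0.0, -0.2, -0.1]
grip_width: 25.4
```

Emit:
apply_moves:
  rows:
    - [[0,0.03,0],0,1]
    - [[0,0.03,0],0,1]

```text
time: 7.85
tool_pos: [600.8, 80.7, 71.7]
tcp_rot: [-1.564, 0.004, -1.852]
contact_force: [-0.0, 0.6, 0.8]
grip_width: 25.3
```

```bash
python3 -c "
from st import *
o,R=st(mp(0,126,71.7),-0.282)"
```

```text
t 7.85 p [600.76  80.74  71.67] rpy [-1.5637  0.0042 -1.8523] F [-0.05  0.57  0.75] M [ 0.08  0.14 -0.  ] w 25.34 dq 0.001
toolz yaw -0.2816 down err [0.008  0.0021 0.    ]
tool shift mm [ 8.16 -0.06 -0.01] turn 0.0004
R2 [-0.0042 -1.      0.0071] mould xy [1.0000e-02 1.3416e+02]
```

Emit:
apply_moves:
  rows:
    - [[0.3,0,0],0,1]
    - [[0.6,0,0],0,1]
    - [[0.6,0,0],0,1]

```text
time: 8.22
tool_pos: [599.0, 74.5, 71.7]
tcp_rot: [-1.564, 0.004, -1.853]
contact_force: [0.3, 0.4, 0.0]
grip_width: 25.6
```

```bash
python3 -c "
from st import *
o,R=st(mp(0,124,71.7),-0.282)
grab('side','side7.png');c,im=grab('scene','scene7.png')
a=im[180:240,195:275];b=cv2.imread('pics/side7.png')[150:230,230:320]
m=np.zeros((360,800,3),np.uint8);m[:300,:400]=cv2.resize(a,None,fx=5,fy=5);m[:344,405:792]=cv2.resize(b,None,fx=4.3,fy=4.3);cv2.imwrite('pics/c7.png',m)"
```

```text
t 8.22 p [599.05  74.54  71.69] rpy [-1.5637  0.004  -1.8526] F [0.27 0.4  0.01] M [-0.07  0.01  0.07] w 25.56 dq 0.005
toolz yaw -0.2818 down err [0.0079 0.0018 0.    ]
tool shift mm [ 3.72 -0.03 -0.09] turn 0.0002
R2 [-0.004  -1.      0.0071] mould xy [9.0000e-02 1.2772e+02]
```

View pics/c7.png

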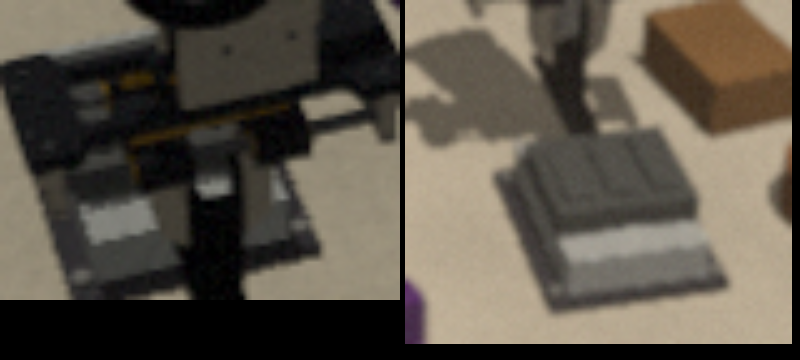

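Emit:
apply_moves:
  rows:
    - [[0.2,0,0],0,1]
    - [[0.3,0,0],0,1]
    - [[0.3,0,0],0,1]

```text
time: 8.7
tool_pos: [598.2, 71.8, 71.7]
tcp_rot: [-1.564, 0.004, -1.852]
contact_force: [-0.4, 0.6, 0.6]
grip_width: 25.5
```

Emit:
apply_moves:
  rows:
    - [[0.2,0,0],0,1]
    - [[0.2,0,0],0,1]

```text
time: 8.95
tool_pos: [597.6, 69.7, 71.7]
tcp_rot: [-1.564, 0.004, -1.853]
contact_force: [0.3, 0.3, 1.5]
grip_width: 25.4
```

```bash
python3 -c "
from st import *
o,R=st(mp(0,120,71.7),-0.282)"
```

```text
t 8.95 p [597.64  69.68  71.66] rpy [-1.5637  0.0038 -1.8526] F [0.25 0.26 1.51] M [ 0.   -0.02 -0.  ] w 25.36 dq 0.002
toolz yaw -0.2818 down err [0.0079 0.0017 0.    ]
tool shift mm [ 2.67 -0.05 -0.09] turn 0.0002
R2 [-0.0038 -1.      0.0071] mould xy [9.0000e-02 1.2267e+02]
```

Emit:
apply_moves:
  rows:
    - [[0.15,0,0],0,1]
    - [[0.15,0,0],0,1]

```text
time: 9.2
tool_pos: [597.3, 68.1, 71.7]
tcp_rot: [-1.564, 0.004, -1.853]
contact_force: [0.0, 0.8, 2.0]
grip_width: 25.6
```

Emit:
apply_moves:
  rows:
    - [[0.15,0,0],0,1]
    - [[0.15,0,0],0,1]

```text
time: 9.45
tool_pos: [597.1, 67.4, 72.0]
tcp_rot: [-1.563, 0.005, -1.853]
contact_force: [0.9, 4.9, 2.2]
grip_width: 25.5
```

Emit:
apply_moves:
  rows:
    - [[0.15,0,0],0,1]
    - [[0.15,0,0],0,1]

```text
time: 9.7
tool_pos: [597.1, 66.5, 72.4]
tcp_rot: [-1.562, 0.006, -1.853]
contact_force: [2.9, 5.9, 2.4]
grip_width: 25.5
```

```bash
python3 -c "
from st import *
o,R=st(mp(0,120,71.7),-0.282)"
```

```text
t 9.7 p [597.12  66.5   72.38] rpy [-1.5621  0.0064 -1.8528] F [2.89 5.86 2.4 ] M [ 0.96 -0.07  0.01] w 25.47 dq 0.001
toolz yaw -0.2821 down err [0.0101 0.0037 0.0001]
tool shift mm [-0.53  0.68 -0.48] turn -0.0001
R2 [-0.0064 -0.9999  0.0087] mould xy [  0.48 119.47]
```

Emit:
apply_moves:
  rows:
    - [[0.2,0.03,-0.03],0,1]
    - [[0.3,0.03,-0.03],0,1]

```text
time: 9.95
tool_pos: [597.1, 65.4, 73.0]
tcp_rot: [-1.56, 0.01, -1.853]
contact_force: [3.3, 9.9, 5.2]
grip_width: 25.4
```

Emit:
apply_moves:
  rows:
    - [[0.2,0.03,-0.03],0,1]
    - [[0.3,0.03,-0.03],0,1]

```text
time: 10.2
tool_pos: [597.0, 64.7, 73.6]
tcp_rot: [-1.558, 0.014, -1.853]
contact_force: [3.9, 11.7, 6.2]
grip_width: 25.5
```

```bash
python3 -c "
from st import *
o,R=st(mp(0,110,71.7),-0.282)
grab('side','side8.png');c,im=grab('scene','scene8.png')
a=im[180:240,195:275];b=cv2.imread('pics/side8.png')[150:230,230:320]
m=np.zeros((360,800,3),np.uint8);m[:300,:400]=cv2.resize(a,None,fx=5,fy=5);m[:344,405:792]=cv2.resize(b,None,fx=4.3,fy=4.3);cv2.imwrite('pics/c8.png',m)"
```

```text
t 10.2 p [596.97  64.69  73.6 ] rpy [-1.558   0.0139 -1.8533] F [ 3.87 11.74  6.21] M [ 2.23 -0.3  -0.03] w 25.53 dq 0.011
toolz yaw -0.2827 down err [0.0161 0.0098 0.0002]
tool shift mm [ 7.71  1.78 -0.85] turn -0.0007
R2 [-0.0139 -0.9998  0.0128] mould xy [  0.83 117.69]
```

View pics/c8.png

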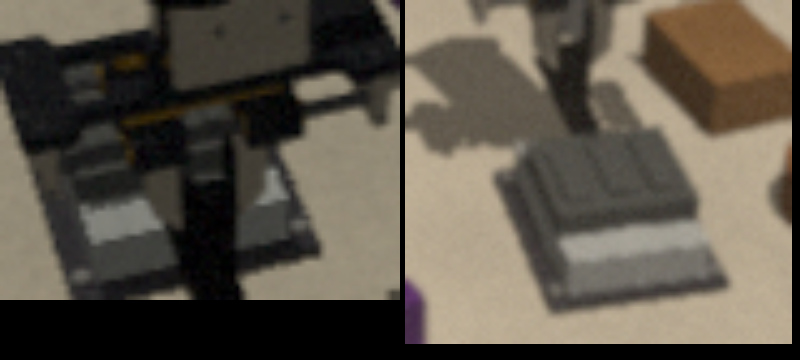

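Emit:
apply_moves:
  rows:
    - [[0.2,-0.03,-0.05],0,1]
    - [[0.4,-0.03,-0.08],0,1]
    - [[0.6,-0.03,-0.08],0,1]
    - [[0.8,-0.03,-0.08],0,1]
    - [[0.95,-0.03,-0.08],0,1]

```text
time: 10.92
tool_pos: [595.6, 58.5, 75.4]
tcp_rot: [-1.554, 0.019, -1.853]
contact_force: [3.7, 14.1, 6.8]
grip_width: 25.5
```

```bash
python3 -c "
from st import *
o,R=st(mp(0,110,71.7),-0.282)
grab('side','side9.png');c,im=grab('scene','scene9.png')
a=im[180:240,195:275];b=cv2.imread('pics/side9.png')[150:230,230:320]
m=np.zeros((360,800,3),np.uint8);m[:300,:400]=cv2.resize(a,None,fx=5,fy=5);m[:344,405:792]=cv2.resize(b,None,fx=4.3,fy=4.3);cv2.imwrite('pics/c9.png',m)"
```

```text
t 10.93 p [595.62  58.51  75.39] rpy [-1.5537  0.0193 -1.8533] F [ 3.65 14.15  6.75] M [ 2.58 -0.64  0.13] w 25.48 dq 0.021
toolz yaw -0.2828 down err [0.0218 0.0138 0.0003]
tool shift mm [ 1.44  3.64 -1.32] turn -0.0008
R2 [-0.0193 -0.9997  0.017 ] mould xy [  1.26 111.37]
```

View pics/c9.png

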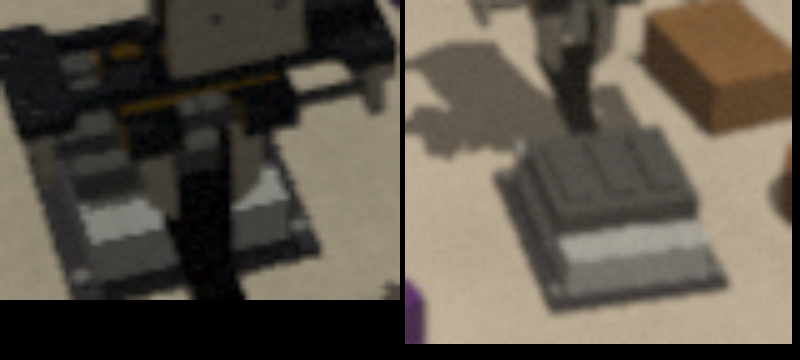

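```bash
python3 -c "
from st import *
o,R=st()
c,im=grab('wrist','wrist9.png'); w5=cv2.imread('pics/wrist5.png')
f=lambda i:cv2.resize(i[100:320,190:320],None,fx=2.7,fy=2.7,interpolation=0)
cv2.imwrite('pics/c10.png',np.hstack([f(w5),f(im)]))"
```

```text
t 11.03 p [595.5   58.27  75.29] rpy [-1.554   0.0189 -1.8533] F [ 4.47 12.57  6.58] M [ 2.43 -0.65  0.07] w 26.08 dq 0.002
toolz yaw -0.2828 down err [0.0214 0.0134 0.0003]
R2 [-0.0189 -0.9997  0.0168] mould xy [  1.21 111.12]
```

View pics/c10.png

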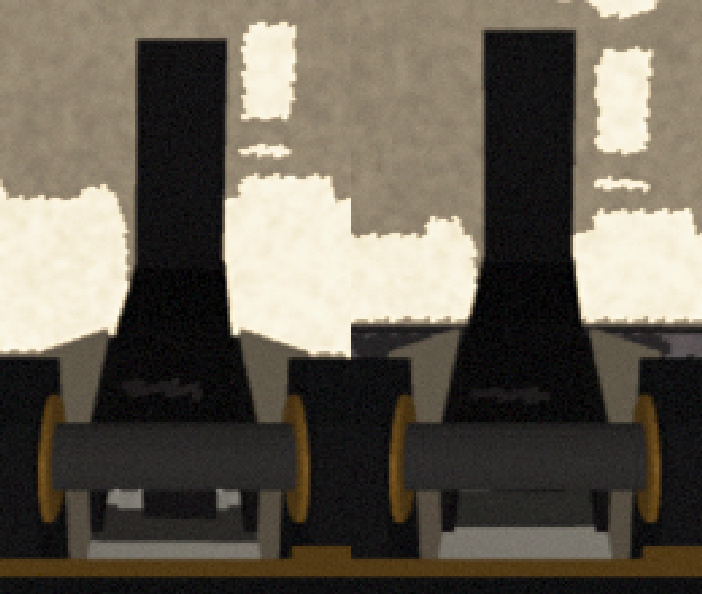

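Emit:
apply_moves:
  rows:
    - [[-0.4,0,0],0,1]
    - [[-1.0,0,0],0,1]
    - [[-1.8,-0.1,0],0,1]
    - [[-2.6,-0.4,0],0,1]
    - [[-3.0,-0.8,0],0,1]

```text
time: 11.7
tool_pos: [603.8, 87.6, 84.0]
tcp_rot: [-1.554, 0.019, -1.853]
contact_force: [0.0, -0.3, -0.6]
grip_width: 25.4
```

```bash
python3 -c "
from st import *
o,R=st()
grab('side','side11.png');c,im=grab('scene','scene11.png')
a=im[180:240,195:275];b=cv2.imread('pics/side11.png')[150:230,230:320];b0=cv2.imread('pics/side5.png')[150:230,230:320]
m=np.zeros((680,800,3),np.uint8);m[:300,:400]=cv2.resize(a,None,fx=5,fy=5);m[:344,405:792]=cv2.resize(b,None,fx=4.3,fy=4.3)
m[336:680,10:397]=cv2.resize(b0,None,fx=4.3,fy=4.3)
cv2.imwrite('pics/c11.png',m[:,:,:]);
c,im=grab('wrist','wrist11.png'); w5=cv2.imread('pics/wrist5.png')
f=lambda i:cv2.resize(i[100:320,190:320],None,fx=2.7,fy=2.7,interpolation=0)
cv2.imwrite('pics/c11w.png',np.hstack([f(w5),f(im)]))"
```

```text
t 11.7 p [603.79  87.58  83.99] rpy [-1.5541  0.0188 -1.8528] F [ 0.   -0.3  -0.64] M [0.   0.04 0.02] w 25.36 dq 0.088
toolz yaw -0.2823 down err [0.0213 0.0134 0.0003]
R2 [-0.0188 -0.9997  0.0167] mould xy [  1.02 141.57]
```

View pics/c11.png

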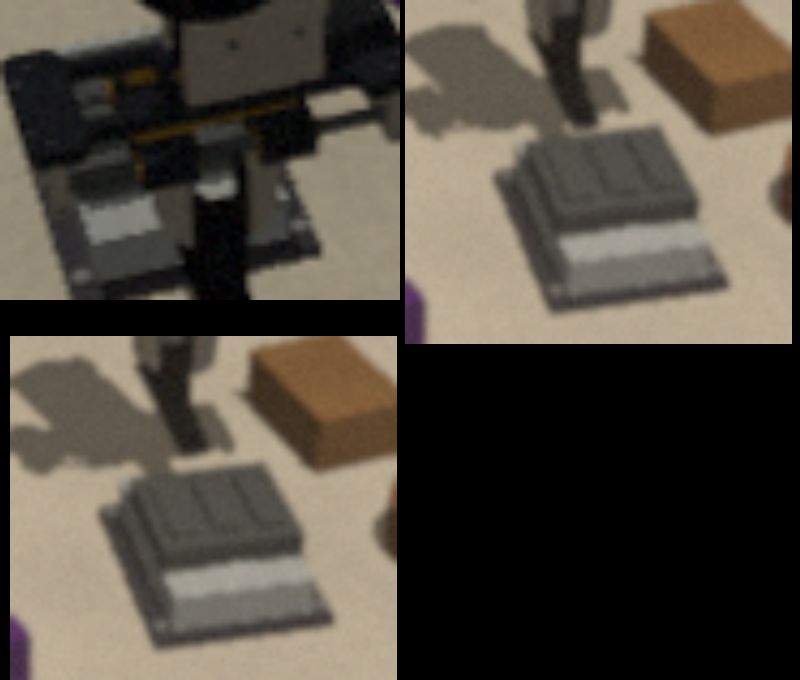

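View pics/c11w.png

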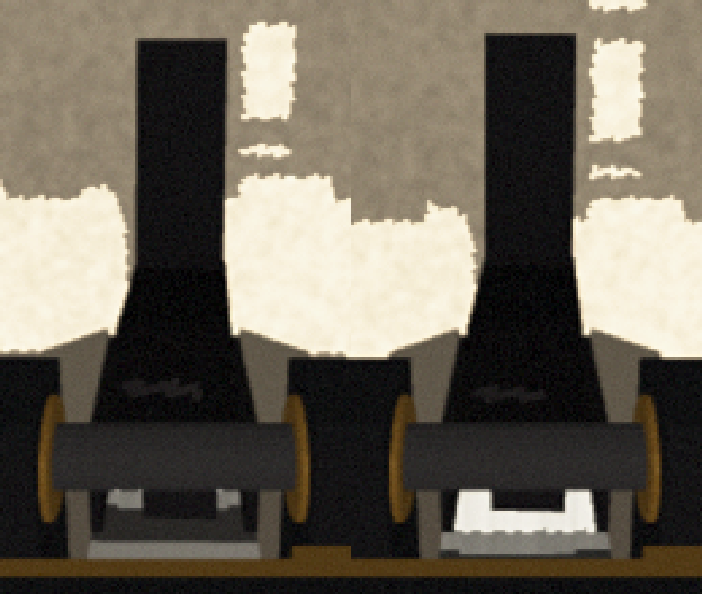

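```bash
cat > wfit.py <<'E'
from st import *
from scipy.optimize import least_squares
def rows(im):
    g=im.astype(float).mean(2)
    tip=g[100:130,247:268].mean(1)       # bright->dark rear tip
    def cross(p,lo,hi,th):
        for i in range(lo,hi):
            if (p[i]-th)*(p[i+1]-th)<=0 and p[i]!=p[i+1]: return i+(p[i]-th)/(p[i]-p[i+1])
    th=(tip[:6].mean()+tip[-6:].mean())/2
    r1=100+cross(tip,0,29,th)
    # base edge: slight brightness change near 190-205
    b=g[185:212,247:268].mean(1); d=np.abs(np.diff(cv2.GaussianBlur(b[:,None],(1,5),0)[:,0])); k=5+d[5:-5].argmax()
    w=d[k-2:k+3]; r2=185+.5+(w*np.arange(k-2,k+3)).sum()/w.sum()
    row=g[118:126,225:290].mean(0); dd=np.abs(np.diff(row)); 
    L=225+.5+(dd[:30]*np.arange(30))[dd[:30].argmax()-1:dd[:30].argmax()+2].sum()/dd[:30][dd[:30].argmax()-1:dd[:30].argmax()+2].sum()
    m=35+dd[35:].argmax(); Rr=225+.5+(dd[m-1:m+2]*np.arange(m-1,m+2)).sum()/dd[m-1:m+2].sum()
    f=g[283:300,249:264].mean(1)
    d=np.diff(f); k=d.argmax(); w=np.clip(d[max(k-1,0):k+2],0,None); r3=283.5+(w*np.arange(max(k-1,0),max(k-1,0)+len(w))).sum()/w.sum()
    return np.array([r1,r2,L,Rr,r3]),b.round(0),f.round(0)
if __name__=='__main__':
    import sys
    for n in sys.argv[1:]:
        r,b,f=rows(cv2.imread(f'pics/{n}.png')); print(n,r.round(2)); print(b.tolist());print(f.tolist())
E
python3 wfit.py wrist5 wrist9 wrist11
```

```text
wrist5 [113.91 198.87 239.96 273.34 291.46]
[17.0, 17.0, 16.0, 16.0, 17.0, 17.0, 16.0, 16.0, 17.0, 15.0, 16.0, 16.0, 15.0, 15.0, 11.0, 9.0, 8.0, 6.0, 8.0, 7.0, 8.0, 8.0, 7.0, 9.0, 7.0, 7.0, 9.0]
[19.0, 20.0, 21.0, 20.0, 19.0, 20.0, 20.0, 20.0, 22.0, 38.0, 39.0, 39.0, 39.0, 40.0, 39.0, 39.0, 40.0]
wrist9 [110.51 196.51 238.37 272.45 294.51]
[14.0, 15.0, 15.0, 15.0, 15.0, 16.0, 15.0, 15.0, 16.0, 15.0, 16.0, 15.0, 9.0, 9.0, 9.0, 9.0, 8.0, 8.0, 8.0, 8.0, 9.0, 8.0, 8.0, 8.0, 8.0, 9.0, 9.0]
[39.0, 38.0, 39.0, 38.0, 40.0, 38.0, 39.0, 40.0, 39.0, 38.0, 37.0, 46.0, 108.0, 118.0, 117.0, 117.0, 118.0]
wrist11 [111.76 197.98 238.96 272.51 288.53]
[18.0, 16.0, 16.0, 15.0, 16.0, 16.0, 16.0, 16.0, 17.0, 15.0, 13.0, 16.0, 14.0, 10.0, 10.0, 6.0, 8.0, 7.0, 7.0, 9.0, 8.0, 8.0, 9.0, 9.0, 9.0, 8.0, 8.0]
[19.0, 21.0, 20.0, 19.0, 13.0, 52.0, 190.0, 234.0, 235.0, 234.0, 234.0, 235.0, 232.0, 197.0, 140.0, 122.0, 122.0]
```

```bash
cat >> wfit.py <<'E'
def camtool():
    c=cam('wrist'); o=bot.get_obs(); R=Ro.from_euler('xyz',o['tcp_rot']).as_matrix()
    return c[0],c[1]@R,c[1]@np.array(o['tool_pos'])+c[2]
def model(c,q):
    dx,dz,p=q  # wedge shift along tool x, up, nose-down pitch about TCP, lengths mm
    W=np.array([[-74,0,2],[-14,0,14],[-70.,-12,2.8],[-70,12,2.8],[74,0,2]],float)-[0,0,31.85]
    X=np.c_[W[:,0]*np.cos(p)+W[:,2]*np.sin(p)*1, W[:,1], -W[:,0]*np.sin(p)+W[:,2]*np.cos(p)]+[dx,0,dz]
    T=np.c_[X[:,0],-X[:,2],X[:,1]]
    u=proj(c,T); return np.array([u[0,1],u[1,1],u[3,0]-u[2,0],u[4,1]])
def feat(n):
    r=rows(cv2.imread(f'pics/{n}.png'))[0]; return np.array([r[0],r[1],abs(r[3]-r[2]),r[4]])
def slip(n,ref='wrist5'):
    c=camtool(); m0=model(c,[0,0,0]); f0=feat(ref); f=feat(n)
    print('model0',m0.round(1),'ref',f0.round(1))
    s=least_squares(lambda q:(model(c,[q[0],q[1],q[2]/50])-m0-(f-f0)),[0,0,0])
    q=s.x; print(n,'dx %.2f dz %.2f nose-down %.4f rad'%(q[0],q[1],q[2]/50),'res',s.fun.round(2))
E
python3 -c "
from wfit import *
slip('wrist11')"
```

```text
model0 [116.  201.2  33.6 293.4] ref [113.9 198.9  33.4 291.5]
wrist11 dx -0.49 dz 0.26 nose-down 0.0313 rad res [ 0.14 -0.16  0.32  0.02]
```

```bash
python3 -c "
from st import *
# wrist5 cam: rebuild from relative pose
import wfit
K,Rc,tc=wfit.camtool()
p5=np.array([600.45,80.33,94.92]);R5=Ro.from_euler('xyz',[-1.5684,.0027,-1.8517]).as_matrix()
c=(K,Rc@R5.T,tc-Rc@R5.T@p5)
for px,z in(((368,88),55),((398,238),55),((370,210),0),((345,20),0),((310,5),0),((5,105),0),((25,75),0),((100,218),0)):
    w=onz(c,[px],z)[0]; print(px,z,w.round(0),inm(w))
cs=cam('scene'); print('cup base scene',onz(cs,[[232,312]],0).round(), onz(cs,[[231,284]],85).round())
"

```

```text
(368, 88) 55 [708. 147.  55.] [ 84.2  227.41]
(398, 238) 55 [713.  21.  55.] [124.09 107.5 ]
(370, 210) 0 [712.  26.   0.] [122.37 113.01]
(345, 20) 0 [720. 206.   0.] [ 79.72 287.2 ]
(310, 5) 0 [693. 225.   0.] [ 48.81 298.38]
(5, 105) 0 [402. 225.   0.] [-231.21  217.1 ]
(25, 75) 0 [433. 243.   0.] [-206.5   243.01]
(100, 218) 0 [438.  97.   0.] [-160.52  104.19]
cup base scene [[720. 240.   0.]] [[709. 225.  85.]]
```

View pics/wrist11.png

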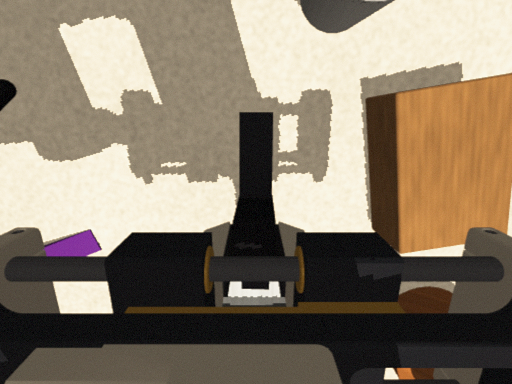

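Emit:
apply_moves:
  rows:
    - [[-2,0,-1.5],0,1]
    - [[-4,0.5,-3.1],0,1]
    - [[-4,2,-3.1],0,1]
    - [[-4,4,-3.1],0,1]
    - [[-4,4,-3.1],0,1]

```text
time: 12.48
tool_pos: [585.0, 133.8, 42.4]
tcp_rot: [-1.557, 0.017, -1.853]
contact_force: [-0.9, -0.2, -1.4]
grip_width: 25.3
```

```bash
python3 -c "
from st import *
o,R=st(mp(-30,180,32),-0.282)"
```

```text
t 12.47 p [584.99 133.8   42.38] rpy [-1.557   0.0172 -1.8534] F [-0.95 -0.15 -1.37] M [-0.02  0.06 -0.01] w 25.33 dq 0.032
toolz yaw -0.2829 down err [0.0181 0.0126 0.0002]
tool shift mm [ 0.91 10.36 -0.24] turn -0.0009
R2 [-0.0172 -0.9998  0.0138] mould xy [-29.91 180.73]
```

Emit:
apply_moves:
  rows:
    - [[0,0.5,0],0,1]
    - [[0,0.8,0],0,1]
    - [[0,0.9,0],0,1]

```text
time: 12.85
tool_pos: [585.5, 133.8, 33.7]
tcp_rot: [-1.556, 0.017, -1.854]
contact_force: [-0.1, -0.4, 1.4]
grip_width: 25.7
```

```bash
python3 -c "
from st import *
o,R=st(mp(-30,180,22),-0.282)"
```

```text
t 12.85 p [585.51 133.8   33.71] rpy [-1.5562  0.0174 -1.8535] F [-0.09 -0.37  1.42] M [-0.05  0.1   0.01] w 25.66 dq 0.013
toolz yaw -0.283 down err [0.0189 0.0126 0.0003]
tool shift mm [ 1.09 11.68 -0.77] turn -0.001
R2 [-0.0174 -0.9997  0.0146] mould xy [-29.4  180.89]
```

Emit:
apply_moves:
  rows:
    - [[0,0,0],0,3]
    - [[0,0,0],0,3.6]
    - [[0,0.3,0],0,3.6]
    - [[0,0.9,0],0,3.6]
    - [[0,1.15,0],0,3.6]

```text
time: 13.48
tool_pos: [585.3, 133.9, 21.5]
tcp_rot: [-1.557, 0.017, -1.854]
contact_force: [0.0, 0.3, -0.1]
grip_width: 36.0
```

```bash
python3 -c "
from st import *
o,R=st(mp(-30,180,22),-0.282)
grab('wrist','wrist12.png')"
```

```text
t 13.47 p [585.31 133.93  21.48] rpy [-1.5572  0.017  -1.8536] F [ 0.02  0.25 -0.11] M [-0.05  0.02  0.02] w 35.98 dq 0.036
toolz yaw -0.283 down err [0.0178 0.0126 0.0002]
tool shift mm [ 0.94 -0.54 -0.36] turn -0.001
R2 [-0.017  -0.9998  0.0136] mould xy [-29.64 180.95]
```

View pics/wrist12.png

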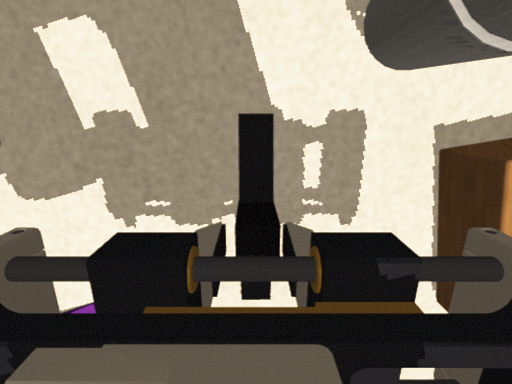

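Emit:
apply_moves:
  rows:
    - [[0,0,0],0,2.8]
    - [[0,0,0],0,2]
    - [[0,0,0],0,1]
    - [[0,0,0],0,1]

```text
time: 14.02
tool_pos: [585.2, 133.9, 21.3]
tcp_rot: [-1.557, 0.017, -1.854]
contact_force: [0.1, -0.4, -0.2]
grip_width: 25.7
```

```bash
python3 -c "
from st import *
o,R=st(mp(0,-140,85),-0.282)
grab('wrist','wrist13.png')
import wfit; wfit.slip('wrist13')"
```

```text
t 14.03 p [585.21 133.92  21.35] rpy [-1.5575  0.0169 -1.8536] F [ 0.11 -0.42 -0.22] M [0.   0.08 0.03] w 25.73 dq 0.001
toolz yaw -0.283 down err [0.0175 0.0125 0.0002]
tool shift mm [319.76 -68.66  30.9 ] turn -0.001
R2 [-0.0169 -0.9998  0.0133] mould xy [-29.72 180.91]
model0 [116.  201.2  33.6 293.4] ref [113.9 198.9  33.4 291.5]
wrist13 dx -0.76 dz 10.09 nose-down -0.0007 rad res [ 0.05 -0.06  0.12  0.  ]
```

```bash
cat > lift.py <<'E'
from st import *
def crops(n,fn,ref):
    return cv2.imread(f'pics/{fn}.png'),cv2.imread(f'pics/{ref}.png')
def view(a,b):
    m=np.zeros((360,800,3),np.uint8);
    a=a[180:240,190:270];b=b[165:235,240:330]
    m[:300,:400]=cv2.resize(a,None,fx=5,fy=5,interpolation=0);m[:301,405:792]=cv2.resize(b,None,fx=4.3,fy=4.3,interpolation=0)
    return m
E
python3 -c "
from lift import *
_,a=grab('scene','scene14.png');_,b=grab('side','side14.png')
cv2.imwrite('pics/c14.png',view(a,b))"
```

```text
(no output)
```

View pics/c14.png

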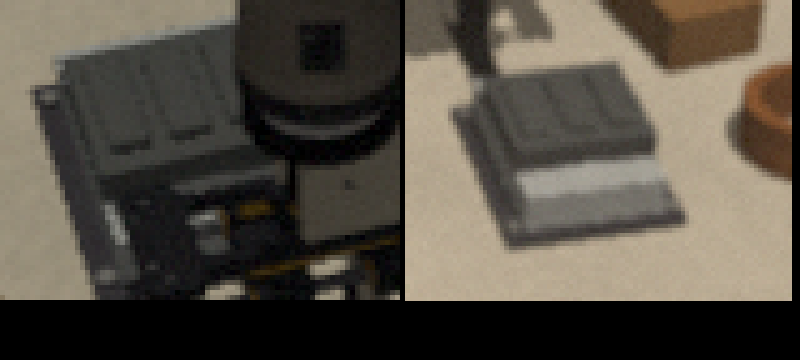

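```bash
cat >> lift.py <<'E'
def shift(a,b,x0,x1,y0,y1):
    g=lambda i:cv2.GaussianBlur(i.astype(np.float32).mean(2)/1,(0,0),0.8)
    A=cv2.resize(g(a),None,fx=8,fy=8,interpolation=cv2.INTER_CUBIC);B=cv2.resize(g(b),None,fx=8,fy=8,interpolation=cv2.INTER_CUBIC)
    T=A[y0*8:y1*8,x0*8:x1*8];m=24
    r=cv2.matchTemplate(B[y0*8-m:y1*8+m,x0*8-m:x1*8+m],T,cv2.TM_CCOEFF_NORMED)
    _,v,_,p=cv2.minMaxLoc(r); return (np.array(p)-m)/8,round(v,3)
def expect(cn,x,y,z,h):
    c=cam(cn); return (proj(c,[mp(x,y,z+h)])-proj(c,[mp(x,y,z)]))[0].round(2)
E
python3 -c "
from lift import *
s0=cv2.imread('pics/scene0.png');s1=cv2.imread('pics/scene14.png');d0=cv2.imread('pics/side0.png');d1=cv2.imread('pics/side14.png')
print('exp per 3mm left lid scene',expect('scene',0,50,68,3),'side',expect('side',0,50,68,3))
cs,cd=cam('scene'),cam('side')
for x,y,z in((-55,50,68),(55,50,68),(-55,-50,68),(55,-50,68),(-55,80,40),(-70,-90,8)): print(x,y,z,proj(cs,[mp(x,y,z)])[0].round(),proj(cd,[mp(x,y,z)])[0].round())
for n,a,b,boxes in(('scene',s0,s1,[('Lpockets',208,237,202,214),('R far corner',196,238,186,196),('foot corner',193,203,194,204),('foot edge',193,206,196,232)]),('side',d0,d1,[('L far edge',262,298,174,188),('R lid edge',262,298,186,202),('ledge R',262,305,200,226)])):
    for nm,*bx in boxes: print(n,nm,*shift(a,b,*bx))
"
```

```text
exp per 3mm left lid scene [-0.06 -0.79] side [ 0.05 -0.74]
-55 50 68 [249. 205.] [257. 180.]
55 50 68 [209. 214.] [289. 176.]
-55 -50 68 [238. 182.] [266. 197.]
55 -50 68 [201. 190.] [298. 193.]
-55 80 40 [252. 219.] [255. 182.]
-70 -90 8 [240. 187.] [264. 221.]
scene Lpockets [ 0.    -0.375] 0.986
scene R far corner [-0.5    0.125] 0.995
scene foot corner [0. 0.] 1.0
scene foot edge [0. 0.] 1.0
side L far edge [0.   0.25] 0.924
side R lid edge [0.125 0.   ] 0.998
side ledge R [0. 0.] 1.0
```

```bash
python3 -c "
from st import *
cs=cam('scene')
for nm,p,z in(('pouch base',(145,185),0),('pouch basefront',(134,180),0),('scraper',(172,168),10),('scraper tip',(218,155),0),('tape',(157,230),0),('purple',(278,185),0)):
    w=onz(cs,[p],z)[0];print(nm,w.round(),inm(w))
cd=cam('side');w=onz(cd,[(368,243)],0)[0];print('pouch side',w.round(),inm(w));w=onz(cd,[(318,255)],0)[0];print(w.round(),inm(w))
o,R=st(mp(0,-142,130),-0.282)"
```

```text
pouch base [ 703. -300.    0.] [ 204.   -203.03]
pouch basefront [ 722. -341.   -0.] [ 233.47 -237.78]
scraper [ 602. -314.   10.] [ 110.84 -245.14]
scraper tip [ 442. -299.    0.] [ -46.53 -275.04]
tape [ 754. -105.    0.] [198.53  -2.  ]
purple [367. -66.  -0.] [-184.    -71.53]
pouch side [ 696. -348.    0.] [ 210.64 -251.24]
[ 532. -316.    0.] [  44.43 -266.18]
t 14.18 p [585.24 133.91  21.32] rpy [-1.5574  0.0169 -1.8535] F [ 0.67 -0.8  -0.01] M [0.01 0.06 0.01] w 25.71 dq 0.002
toolz yaw -0.283 down err [0.0175 0.0125 0.0002]
tool shift mm [ 321.   -113.72   31.47] turn -0.001
R2 [-0.0169 -0.9998  0.0134] mould xy [-29.69 180.91]
```

Emit:
apply_moves:
  rows:
    - [[-0.5,-5,0],0,1]
    - [[-0.5,-11,1],0,1]
    - [[3,-14,2],0,1]
    - [[9,-15,3],0,1]
    - [[15,-15,3.1],0,1]

```text
time: 14.8
tool_pos: [571.1, -22.3, 170.4]
tcp_rot: [-1.554, 0.017, -1.853]
contact_force: [0.0, -0.0, -1.3]
grip_width: 25.6
```

Emit:
apply_moves:
  rows:
    - [[6,0,0],0,1]
    - [[12,0,0],0,1]
    - [[17,0,0],0,1]
    - [[17.5,0,0],0,1]
    - [[17.5,0,0],0,1]

```text
time: 15.42
tool_pos: [522.3, -190.2, 167.4]
tcp_rot: [-1.554, 0.018, -1.854]
contact_force: [0.2, 0.5, -0.5]
grip_width: 25.7
```

```bash
python3 -c "
from st import *
o,R=st(mp(0,-138,66),-0.282)
_,a=grab('scene','scene15.png')
cv2.imwrite('pics/c15.png',cv2.resize(a[120:260,120:320],None,fx=4,fy=4))
from lift import *
s0=cv2.imread('pics/scene0.png')
for nm,bx in (('Lp',(208,237,202,214)),('foot edge',(193,206,196,232)),('Llong',(212,245,204,222))): print(nm,shift(s0,a,*bx))
"
```

```text
t 15.43 p [ 522.34 -190.16  167.44] rpy [-1.5544  0.0175 -1.8535] F [ 0.21  0.47 -0.45] M [ 0.02  0.   -0.06] w 25.65 dq 0.035
toolz yaw -0.283 down err [0.0206 0.0123 0.0003]
tool shift mm [ -8.09 101.59  -1.73] turn -0.001
R2 [-0.0175 -0.9997  0.0164] mould xy [ 6.0000e-02 -1.4787e+02]
Lp (array([-0.625,  0.125]), 0.551)
foot edge (array([-0.125, -0.875]), 0.991)
Llong (array([-1.625,  0.25 ]), 0.958)
```

View pics/c15.png

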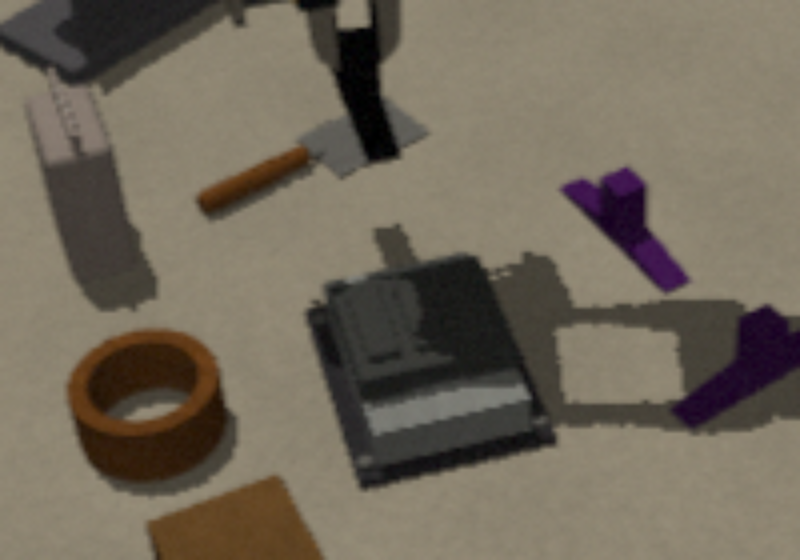

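```bash
python3 -c "
from h import *
a=cv2.imread('pics/scene0.png')[198:232,200:262];b=cv2.imread('pics/scene15.png')[198:232,200:262]
f=lambda i:cv2.convertScaleAbs(cv2.resize(i,None,fx=8,fy=8,interpolation=0),alpha=1.6)
cv2.imwrite('pics/c16.png',np.vstack([f(a),f(b)]))"
```

```text
(no output)
```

View pics/c16.png

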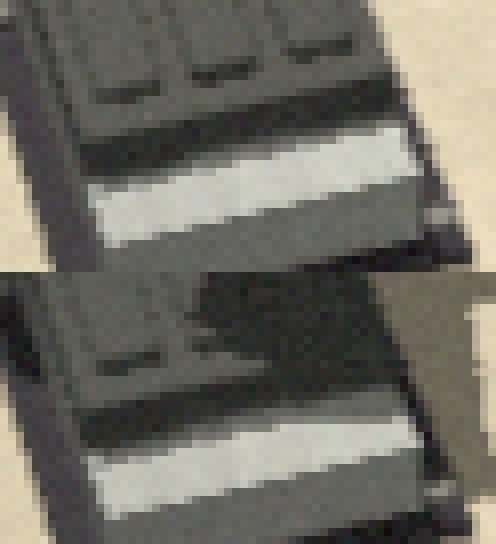

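Emit:
apply_moves:
  rows:
    - [[-0.4,3,-0.1],0,1]
    - [[-0.8,6,-0.2],0,1]
    - [[-0.8,9,-0.2],0,1]
    - [[-0.8,9.7,-0.2],0,1]
    - [[-0.8,9.7,-0.2],0,1]

```text
time: 16.1
tool_pos: [525.4, -179.2, 70.9]
tcp_rot: [-1.554, 0.018, -1.851]
contact_force: [0.3, -0.5, -0.3]
grip_width: 25.9
```

```bash
python3 -c "
from st import *
o,R=st(mp(0,-138,61.4),-0.282)
_,b=grab('side','side17.png')
cv2.imwrite('pics/c17.png',cv2.resize(b[140:270,220:350],None,fx=4.5,fy=4.5))"
```

```text
t 16.1 p [ 525.39 -179.18   70.9 ] rpy [-1.5543  0.0177 -1.8508] F [ 0.29 -0.5  -0.31] M [-0.05  0.04 -0.01] w 25.92 dq 0.022
toolz yaw -0.2803 down err [0.0207 0.0124 0.0003]
tool shift mm [ 1.7   9.47 -0.09] turn 0.0017
R2 [-0.0177 -0.9997  0.0164] mould xy [-7.0000e-02 -1.3647e+02]
```

View pics/c17.png

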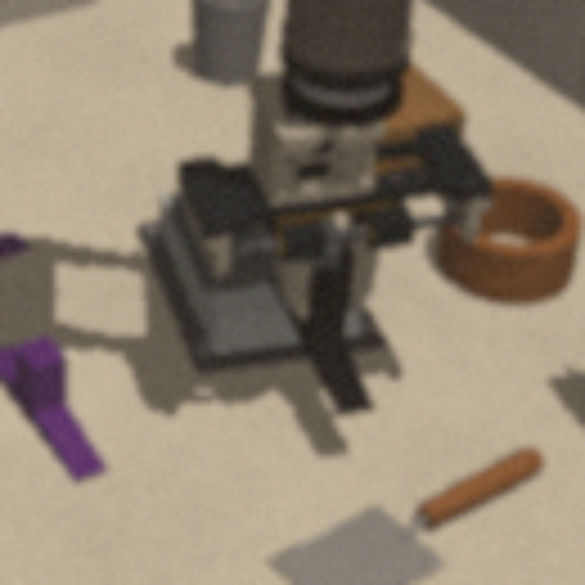

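Emit:
apply_moves:
  rows:
    - [[0,0.4,0],0,1]
    - [[0,0.75,0],0,1]
    - [[0,0.8,0],0,1]
    - [[0,0.8,0],0,1]

```text
time: 16.65
tool_pos: [525.9, -179.7, 63.6]
tcp_rot: [-1.553, 0.017, -1.851]
contact_force: [0.1, -0.5, -0.7]
grip_width: 25.7
```

```bash
python3 -c "
from st import *
o,R=st(mp(0,-136.5,61.4),-0.282)"
```

```text
t 16.65 p [ 525.88 -179.66   63.6 ] rpy [-1.5529  0.0173 -1.8513] F [ 0.1  -0.47 -0.71] M [ 0.04  0.07 -0.04] w 25.7 dq 0.004
toolz yaw -0.2808 down err [0.022  0.0117 0.0003]
tool shift mm [-0.26  2.2  -0.57] turn 0.0012
R2 [-0.0173 -0.9997  0.0179] mould xy [   0.53 -136.8 ]
```

Emit:
apply_moves:
  rows:
    - [[0,0.16,-0.05],0,1]
    - [[0,0.16,-0.05],0,1]

```text
time: 16.9
tool_pos: [525.3, -179.5, 61.9]
tcp_rot: [-1.553, 0.017, -1.851]
contact_force: [0.5, 1.6, -1.1]
grip_width: 26.1
```

Emit:
apply_moves:
  rows:
    - [[0,0.05,0],0,1]
    - [[0,0.05,0],0,1]

```text
time: 17.15
tool_pos: [525.3, -179.4, 61.3]
tcp_rot: [-1.553, 0.017, -1.851]
contact_force: [-0.4, 0.1, -0.5]
grip_width: 25.7
```

```bash
python3 -c "
from st import *
o,R=st(mp(0,-136.5,61.4),-0.282)"
```

```text
t 17.15 p [ 525.3  -179.44   61.33] rpy [-1.5533  0.0175 -1.8515] F [-0.36  0.05 -0.51] M [-0.02  0.   -0.  ] w 25.7 dq 0.002
toolz yaw -0.281 down err [0.0217 0.012  0.0003]
tool shift mm [-0.24 -0.06  0.09] turn 0.001
R2 [-0.0175 -0.9997  0.0175] mould xy [-8.0000e-02 -1.3674e+02]
```

Emit:
apply_moves:
  rows:
    - [[0,0.04,0],0,1]
    - [[0,0.04,0],0,1]

```text
time: 17.4
tool_pos: [525.3, -179.5, 61.0]
tcp_rot: [-1.553, 0.017, -1.851]
contact_force: [0.9, 0.3, -0.2]
grip_width: 26.0
```

Emit:
apply_moves:
  rows:
    - [[0,0.03,0],0,1]
    - [[0,0.03,0],0,1]

```text
time: 17.65
tool_pos: [525.4, -179.6, 60.8]
tcp_rot: [-1.553, 0.017, -1.851]
contact_force: [-1.1, -0.6, 0.2]
grip_width: 25.7
```

```bash
python3 -c "
from st import *
o,R=st(mp(0,-136.5,61.4),-0.282)"
```

```text
t 17.65 p [ 525.37 -179.59   60.82] rpy [-1.553   0.0173 -1.8514] F [-1.14 -0.56  0.16] M [0.   0.18 0.04] w 25.71 dq 0.001
toolz yaw -0.2809 down err [0.0219 0.0117 0.0003]
tool shift mm [-0.38 -0.57 -0.01] turn 0.0011
R2 [-0.0173 -0.9997  0.0178] mould xy [ 2.0000e-02 -1.3687e+02]
```

Emit:
apply_moves:
  rows:
    - [[-0.4,0,0],0,1]
    - [[-0.8,0.01,0],0,1]
    - [[-1.1,0.02,0],0,1]
    - [[-1.1,0.02,0],0,1]

```text
time: 18.15
tool_pos: [528.8, -169.7, 61.3]
tcp_rot: [-1.552, 0.016, -1.851]
contact_force: [-1.2, -4.0, 3.3]
grip_width: 25.8
```

```bash
python3 -c "
from st import *
o,R=st(mp(0,-120,60.8),-0.282)"
```

```text
t 18.15 p [ 528.76 -169.73   61.29] rpy [-1.5517  0.0157 -1.8508] F [-1.2  -4.01  3.29] M [-0.75  0.38 -0.01] w 25.81 dq 0.003
toolz yaw -0.2803 down err [0.0227 0.0098 0.0003]
tool shift mm [-6.45  0.58 -0.53] turn 0.0017
R2 [-0.0157 -0.9997  0.0191] mould xy [   0.54 -126.46]
```

Emit:
apply_moves:
  rows:
    - [[0.3,0.0,-0.04],0,1]
    - [[0.4,0.05,-0.05],0,1]
    - [[0.4,0.1,-0.05],0,1]
    - [[0.4,0.1,-0.05],0,1]

```text
time: 18.65
tool_pos: [527.3, -173.4, 60.4]
tcp_rot: [-1.552, 0.016, -1.851]
contact_force: [-0.9, 0.3, 2.4]
grip_width: 25.9
```

```bash
python3 -c "
from st import *
o,R=st(mp(0,-126,60.8),-0.282)
grab('wrist','wrist18.png')
import wfit; wfit.slip('wrist18','wrist13')
_,b=grab('side','side18.png')
cv2.imwrite('pics/c18.png',cv2.resize(b[160:250,240:330],None,fx=6.5,fy=6.5,interpolation=0))"
```

```text
t 18.65 p [ 527.27 -173.39   60.35] rpy [-1.5515  0.0157 -1.8508] F [-0.91  0.34  2.43] M [0.32 0.08 0.02] w 25.92 dq 0.002
toolz yaw -0.2803 down err [0.0229 0.0098 0.0003]
tool shift mm [-4.39 -0.38 -0.11] turn 0.0017
R2 [-0.0157 -0.9997  0.0192] mould xy [ 1.2000e-01 -1.3038e+02]
model0 [116.  201.2  33.6 293.4] ref [112.9 202.4  35.1 298.5]
wrist18 dx -0.16 dz -0.49 nose-down -0.0024 rad res [-0.16  0.17 -0.37 -0.01]
```

View pics/c18.png

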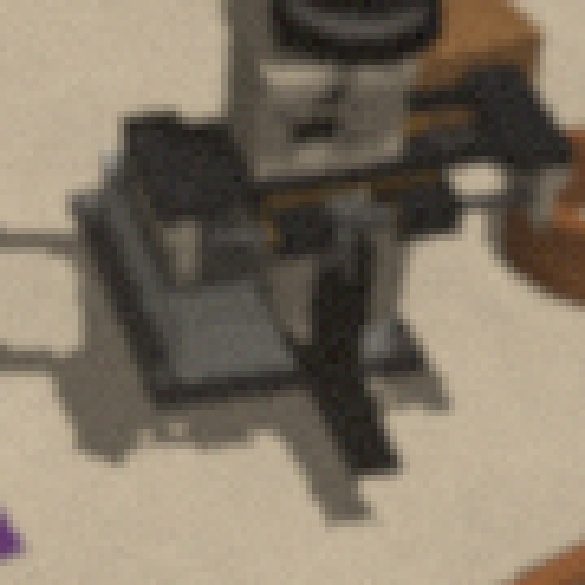

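View pics/wrist18.png

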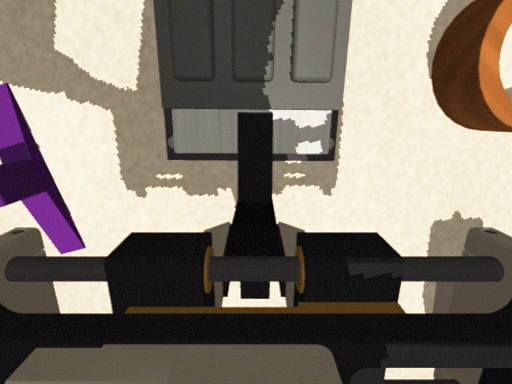

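```bash
python3 -c "
from st import *
c=cam('wrist')
im=cv2.imread('pics/wrist18.png')
cv2.imwrite('pics/c19.png',cv2.resize(im[90:170,155:345],None,fx=4.2,fy=4.2,interpolation=0))
for nm,p,z in(('lid edge L',(200,108),68),('lid edge R',(310,108),68),('tip',(255,112.5),42),('ledge outL',(200,158),40),('ledge outR',(310,159),40),('ledge cornerL',(168,158),40),('ledge cornerR',(335,159),40),('lidcornL',(162,108),68),('lidcornR',(343,109),68)):
    w=onz(c,[p],z)[0]; print(nm,inm(w))
"
```

```text
lid edge L [-30.29 -51.79]
lid edge R [ 33.45 -51.67]
tip [  2.08 -53.73]
ledge outL [-36.8  -84.69]
ledge outR [ 41.56 -85.52]
ledge cornerL [-59.36 -84.66]
ledge cornerR [ 59.55 -85.55]
lidcornL [-52.09 -51.83]
lidcornR [ 52.81 -52.19]
```

View pics/c19.png

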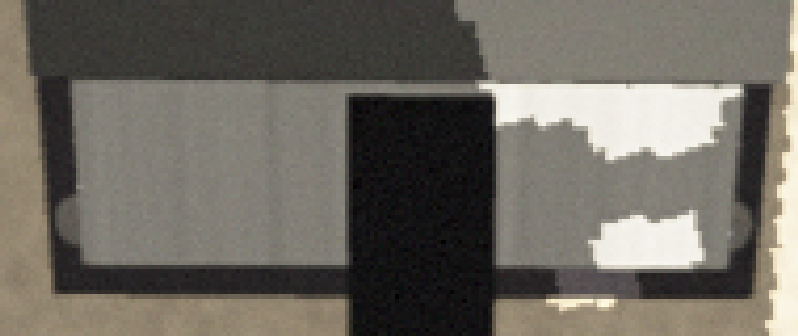

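Emit:
apply_moves:
  rows:
    - [[-0.3,0.01,0],0,1]
    - [[-0.6,0.02,0],0,1]
    - [[-0.9,0.03,-0.02],0,1]
    - [[-1.2,0.04,-0.04],0,1]
    - [[-1.4,0.04,-0.04],0,1]

```text
time: 19.38
tool_pos: [531.5, -163.4, 61.4]
tcp_rot: [-1.547, 0.01, -1.85]
contact_force: [-4.0, -13.8, 6.0]
grip_width: 25.9
```

```bash
python3 -c "
from st import *
o,R=st(mp(0,-106.5,60.8),-0.282)
c,im=grab('wrist','wrist19.png')
cv2.imwrite('pics/c20.png',cv2.resize(im[60:200,155:345],None,fx=4.2,fy=4.2,interpolation=0))
import wfit; wfit.slip('wrist19','wrist13')"
```

```text
t 19.38 p [ 531.54 -163.4    61.39] rpy [-1.5474  0.0104 -1.8503] F [ -4.03 -13.84   6.01] M [-2.42  0.74 -0.01] w 25.91 dq 0.028
toolz yaw -0.2798 down err [0.0254 0.0035 0.0003]
tool shift mm [-13.1    0.69  -1.43] turn 0.0022
R2 [-0.0104 -0.9997  0.0234] mould xy [   1.44 -119.6 ]
model0 [116.  201.3  33.6 293.4] ref [112.9 202.4  35.1 298.5]
wrist19 dx -5.77 dz 4.87 nose-down -0.0279 rad res [ 5.16 -5.46 12.62  0.23]
```

View pics/c20.png

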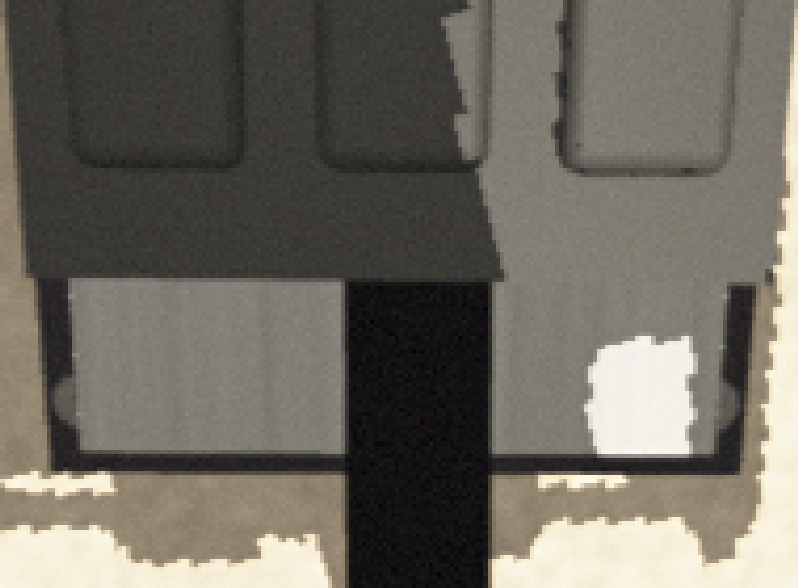

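Emit:
apply_moves:
  rows:
    - [[-0.4,0.0,-0.03],0,1]
    - [[-0.7,0.0,-0.08],0,1]
    - [[-1.0,0.0,-0.1],0,1]
    - [[-1.25,0.0,-0.1],0,1]
    - [[-1.4,0.0,-0.1],0,1]

```text
time: 20.05
tool_pos: [534.5, -151.9, 61.8]
tcp_rot: [-1.546, 0.007, -1.85]
contact_force: [-3.6, -11.4, 2.6]
grip_width: 25.7
```

```bash
python3 -c "
from st import *
o,R=st(mp(0,-106.5,60.8),-0.282)
c,im=grab('wrist','wrist20.png')
cv2.imwrite('pics/c21.png',cv2.resize(im[40:200,155:345],None,fx=3.6,fy=3.6,interpolation=0))"
```

```text
t 20.05 p [ 534.55 -151.92   61.81] rpy [-1.5458  0.0067 -1.85  ] F [ -3.62 -11.38   2.57] M [-2.05  0.72 -0.08] w 25.74 dq 0.022
toolz yaw -0.2793 down err [ 0.0258 -0.0004  0.0003]
tool shift mm [-1.23  0.99 -1.16] turn 0.0027
R2 [-0.0067 -0.9997  0.025 ] mould xy [   1.14 -107.74]
```

View pics/c21.png

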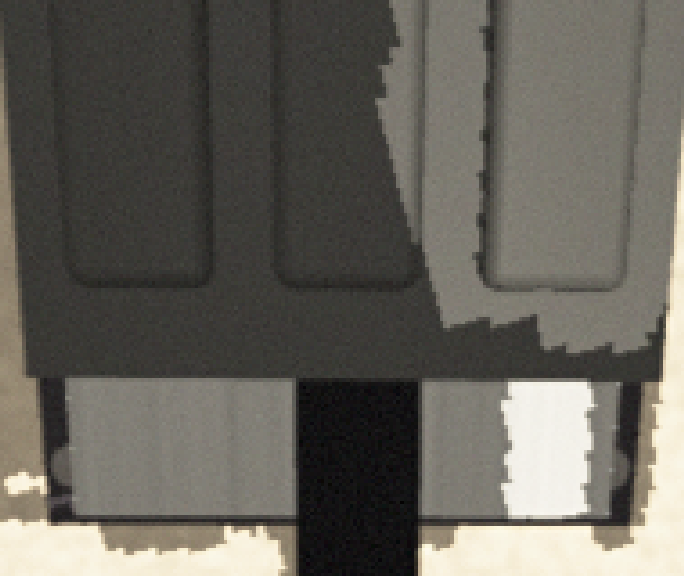

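Emit:
apply_moves:
  rows:
    - [[0.4,0,0],0,1]
    - [[1.2,0,0.1],0,1]
    - [[2.2,-0.1,0.1],0,1]
    - [[3.2,-0.8,0.1],0,1]
    - [[3.6,-3,0.1],0,1]

```text
time: 20.72
tool_pos: [523.8, -187.3, 91.2]
tcp_rot: [-1.548, 0.007, -1.851]
contact_force: [0.9, -0.4, 0.2]
grip_width: 26.2
```

```bash
python3 -c "
from st import *
o,R=st(mp(0,145,170),-0.282)
grab('wrist','wrist21.png')
import wfit; wfit.slip('wrist21','wrist13')"
```

```text
t 20.73 p [ 523.8  -187.28   91.17] rpy [-1.5484  0.0073 -1.8509] F [ 0.87 -0.43  0.23] M [0.   0.06 0.01] w 26.23 dq 0.413
toolz yaw -0.2802 down err [0.0236 0.0008 0.0003]
tool shift mm [-290.26  -76.69    1.61] turn 0.0018
R2 [-0.0073 -0.9997  0.0224] mould xy [   0.65 -144.69]
model0 [116.  201.3  33.6 293.4] ref [112.9 202.4  35.1 298.5]
wrist21 dx 1.17 dz -1.66 nose-down 0.0350 rad res [ 0.09 -0.1   0.2   0.01]
```

Emit:
apply_moves:
  rows:
    - [[0,-5,0],0,1]
    - [[-3,-9,0],0,1]
    - [[-9,-9.5,0.1],0,1]
    - [[-15,-9.5,0.1],0,1]
    - [[-21,-9.5,0.1],0,1]

```text
time: 21.4
tool_pos: [582.3, 14.6, 191.4]
tcp_rot: [-1.541, 0.006, -1.851]
contact_force: [0.5, 1.0, 0.1]
grip_width: 25.5
```

Emit:
apply_moves:
  rows:
    - [[-5,0,0],0,1]
    - [[-9,0,0],0,1]
    - [[-11.5,1,0],0,1]
    - [[-11.5,4,0],0,1]
    - [[-11.5,6,0],0,1]

```text
time: 22.02
tool_pos: [615.6, 125.2, 130.7]
tcp_rot: [-1.542, 0.006, -1.851]
contact_force: [0.3, 0.2, -0.2]
grip_width: 25.4
```

```bash
python3 -c "
from st import *
o,R=st(mp(0,134,70),-0.282)
c,im=grab('wrist','wrist22.png')"
```

```text
t 22.02 p [615.57 125.18 130.65] rpy [-1.5424  0.0055 -1.8507] F [ 0.29  0.17 -0.24] M [-0.02 -0.01 -0.01] w 25.44 dq 0.342
toolz yaw -0.2801 down err [ 0.0288 -0.0025  0.0004]
tool shift mm [47.3  60.31 -3.68] turn 0.0019
R2 [-0.0055 -0.9996  0.0284] mould xy [  1.87 180.96]
```

View pics/wrist22.png

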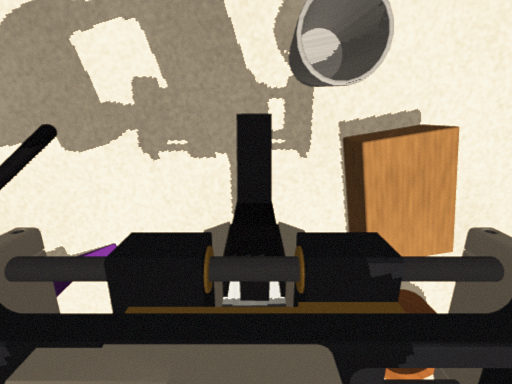

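Emit:
apply_moves:
  rows:
    - [[2,2,-0.2],0,1]
    - [[4.5,4,-0.3],0,1]
    - [[4.7,6,-0.4],0,1]
    - [[4.7,6.4,-0.4],0,1]
    - [[4.7,6.4,-0.4],0,1]

```text
time: 22.7
tool_pos: [599.4, 80.6, 64.3]
tcp_rot: [-1.546, 0.004, -1.851]
contact_force: [-0.5, 0.6, 0.2]
grip_width: 25.8
```

```bash
python3 -c "
from st import *
o,R=st(mp(0,130,61.5),-0.282)
c,im=grab('scene','scene23.png')
cv2.imwrite('pics/c23.png',cv2.convertScaleAbs(cv2.resize(im[175:245,190:280],None,fx=7,fy=7,interpolation=0),alpha=1.6))"
```

```text
t 22.7 p [599.44  80.63  64.28] rpy [-1.5457  0.0043 -1.8511] F [-0.51  0.62  0.17] M [-0.06  0.06  0.03] w 25.8 dq 0.012
toolz yaw -0.2804 down err [ 0.0253 -0.0028  0.0003]
tool shift mm [3.7  2.8  1.15] turn 0.0016
R2 [-0.0043 -0.9997  0.0251] mould xy [ -1.23 133.69]
```

View pics/c23.png

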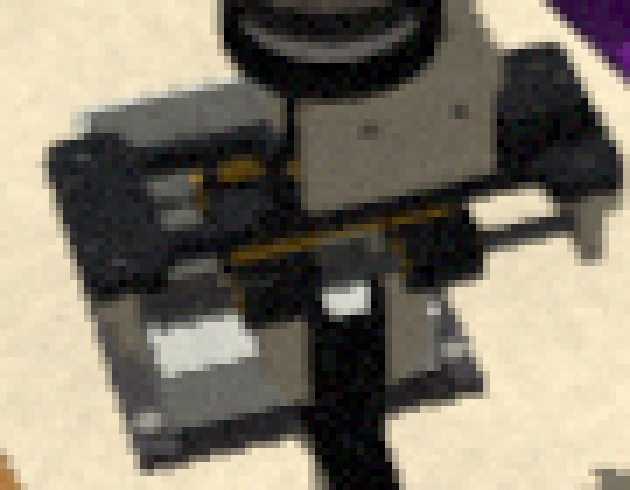

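Emit:
apply_moves:
  rows:
    - [[0,0.2,0.1],0,1]
    - [[0,0.27,0.1],0,1]
    - [[0,0.3,0.1],0,1]
    - [[0,0.3,0.1],0,1]

```text
time: 23.25
tool_pos: [600.7, 80.5, 61.7]
tcp_rot: [-1.545, 0.005, -1.851]
contact_force: [0.4, 0.5, -0.9]
grip_width: 25.7
```

```bash
python3 -c "
from st import *
o,R=st(mp(0,114,61.5),-0.282)"
```

```text
t 23.25 p [600.75  80.53  61.73] rpy [-1.5449  0.0045 -1.8508] F [ 0.4   0.46 -0.91] M [-0.01  0.02  0.05] w 25.67 dq 0.003
toolz yaw -0.2801 down err [ 0.0262 -0.0028  0.0003]
tool shift mm [19.95  0.14 -0.1 ] turn 0.0019
R2 [-0.0045 -0.9997  0.0259] mould xy [6.0000e-02 1.3395e+02]
```

Emit:
apply_moves:
  rows:
    - [[0,0.06,0],0,1]
    - [[0,0.06,0],0,1]
    - [[0,0.1,0],0,1]

```text
time: 23.62
tool_pos: [600.8, 80.5, 60.7]
tcp_rot: [-1.545, 0.004, -1.851]
contact_force: [0.1, -0.2, -0.3]
grip_width: 25.8
```

```bash
python3 -c "
from st import *
o,R=st(mp(0,114,61.),-0.282)"
```

```text
t 23.62 p [600.77  80.47  60.71] rpy [-1.5449  0.0045 -1.8508] F [ 0.14 -0.17 -0.34] M [ 0.02  0.06 -0.01] w 25.84 dq 0.008
toolz yaw -0.2801 down err [ 0.0261 -0.0029  0.0003]
tool shift mm [19.9  -0.38 -0.12] turn 0.0019
R2 [-0.0045 -0.9997  0.0259] mould xy [9.000e-02 1.339e+02]
```

Emit:
apply_moves:
  rows:
    - [[0,0.05,0],0,1]
    - [[0,0.05,0],0,1]
    - [[0,0.08,0],0,1]

```text
time: 24.0
tool_pos: [600.8, 80.5, 60.0]
tcp_rot: [-1.545, 0.005, -1.851]
contact_force: [-0.4, -0.1, 1.2]
grip_width: 25.9
```

```bash
python3 -c "
from st import *
o,R=st(mp(0,114,60.5),-0.282)"
```

```text
t 24.0 p [600.82  80.51  59.98] rpy [-1.5448  0.0046 -1.8508] F [-0.42 -0.14  1.17] M [-0.04  0.06 -0.02] w 25.93 dq 0.003
toolz yaw -0.2801 down err [ 0.0262 -0.0028  0.0003]
tool shift mm [19.95 -0.62 -0.15] turn 0.0019
R2 [-0.0046 -0.9997  0.026 ] mould xy [1.2000e-01 1.3396e+02]
```

Emit:
apply_moves:
  rows:
    - [[0.5,0,0],0,1]
    - [[1.0,0,0],0,1]
    - [[1.5,-0.01,-0.02],0,1]
    - [[2.0,-0.01,-0.02],0,1]
    - [[2.0,-0.01,-0.02],0,1]

```text
time: 24.62
tool_pos: [595.8, 61.7, 60.5]
tcp_rot: [-1.543, 0.006, -1.852]
contact_force: [2.0, 4.7, 1.7]
grip_width: 26.0
```

```bash
python3 -c "
from st import *
o,R=st(mp(0,90,60.5),-0.282)"
```

```text
t 24.62 p [595.78  61.7   60.53] rpy [-1.5432  0.0064 -1.8515] F [2.01 4.67 1.7 ] M [ 0.9  -0.24  0.02] w 25.97 dq 0.008
toolz yaw -0.2809 down err [ 0.0283 -0.0014  0.0004]
tool shift mm [24.48 -0.15 -0.54] turn 0.0011
R2 [-0.0064 -0.9996  0.0276] mould xy [  0.52 114.48]
```

Emit:
apply_moves:
  rows:
    - [[0.3,0,-0.02],0,1]
    - [[0.6,0,-0.05],0,1]
    - [[0.9,0,-0.05],0,1]
    - [[1.2,0.0,-0.05],0,1]
    - [[1.4,0.0,-0.05],0,1]

```text
time: 25.25
tool_pos: [592.5, 50.4, 61.1]
tcp_rot: [-1.541, 0.011, -1.852]
contact_force: [4.1, 10.5, 1.8]
grip_width: 25.7
```

```bash
python3 -c "
from st import *
o,R=st(mp(0,90,60.5),-0.282)"
```

```text
t 25.25 p [592.53  50.45  61.11] rpy [-1.5412  0.0105 -1.8517] F [ 4.06 10.47  1.77] M [ 2.07 -0.46  0.02] w 25.68 dq 0.026
toolz yaw -0.2813 down err [0.0314 0.0019 0.0005]
tool shift mm [12.78  0.46 -0.56] turn 0.0007
R2 [-0.0105 -0.9995  0.0296] mould xy [  0.53 102.77]
```

Emit:
apply_moves:
  rows:
    - [[0.3,0,-0.02],0,1]
    - [[0.6,0,-0.05],0,1]
    - [[0.9,0,-0.05],0,1]
    - [[1.2,0.02,-0.05],0,1]
    - [[1.35,0.02,-0.05],0,1]

```text
time: 25.88
tool_pos: [589.1, 39.5, 61.2]
tcp_rot: [-1.54, 0.014, -1.852]
contact_force: [2.9, 10.2, 2.1]
grip_width: 25.8
```

```bash
python3 -c "
from st import *
o,R=st(mp(0,90,60.5),-0.282)
_,a=grab('scene','scene25.png');_,b=grab('side','side25.png')
import lift
cv2.imwrite('pics/c25.png',lift.view(a,b))"
```

```text
t 25.88 p [589.09  39.51  61.21] rpy [-1.5399  0.0141 -1.852 ] F [ 2.9  10.17  2.11] M [ 1.96 -0.45  0.05] w 25.82 dq 0.018
toolz yaw -0.2816 down err [0.0336 0.0049 0.0006]
tool shift mm [ 1.32  0.69 -0.29] turn 0.0004
R2 [-0.0141 -0.9994  0.0309] mould xy [ 0.27 91.31]
```

View pics/c25.png

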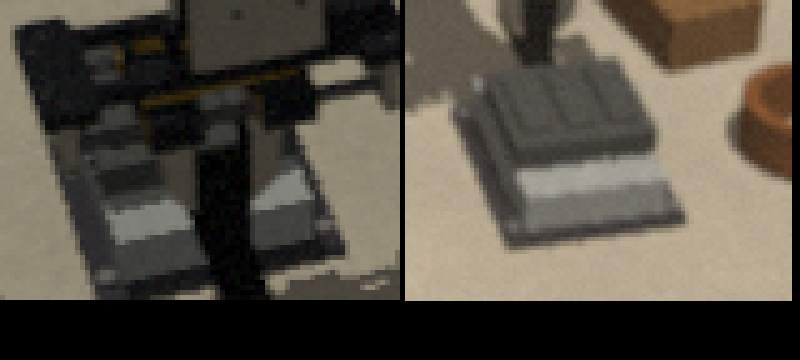

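```bash
python3 -c "
from lift import *
d0=cv2.imread('pics/side0.png');d1=cv2.imread('pics/side25.png')
for y in(50,-50): print('exp 5mm y',y,expect('side',0,y,68,5))
for nm,bx in(('far half',(262,296,174,186)),('pockets far',(266,292,176,184)),('near edge',(264,298,190,204)),('near pockets',(266,296,186,197)),('ledge',(262,305,204,226)),('whole',(258,302,172,203))): print(nm,shift(d0,d1,*bx))
"
```

```text
exp 5mm y 50 [ 0.08 -1.23]
exp 5mm y -50 [ 0.1  -1.27]
far half (array([3.   , 1.875]), 0.416)
pockets far (array([2.375, 0.25 ]), 0.295)
near edge (array([ 0.25 , -0.375]), 0.991)
near pockets (array([ 0.125, -1.   ]), 0.993)
ledge (array([0., 0.]), 0.998)
whole (array([ 0.25 , -0.625]), 0.665)
```

Emit:
apply_moves:
  rows:
    - [[-0.5,0,0],0,1]
    - [[-1.5,0,0],0,1]
    - [[-2.7,0,0],0,1]
    - [[-4.2,-0.3,0],0,1]
    - [[-5.2,-2,0],0,1]

```text
time: 26.6
tool_pos: [602.2, 90.5, 81.1]
tcp_rot: [-1.542, 0.013, -1.851]
contact_force: [0.2, -0.4, -1.1]
grip_width: 25.3
```

Emit:
apply_moves:
  rows:
    - [[-1,-5,0],0,1]
    - [[-1,-10,0],0,1]
    - [[2,-11,0],0,1]
    - [[8,-11,0],0,1]
    - [[14,-11,0],0,1]

```text
time: 27.22
tool_pos: [560.0, -44.9, 189.7]
tcp_rot: [-1.541, 0.013, -1.849]
contact_force: [0.8, -1.1, -0.2]
grip_width: 26.2
```

```bash
python3 -c "
from st import *
o,R=st(mp(0,-145,120),-0.282)"
```

```text
t 27.23 p [559.98 -44.87 189.74] rpy [-1.5413  0.0129 -1.8492] F [ 0.81 -1.1  -0.24] M [ 0.03  0.02 -0.03] w 26.18 dq 0.879
toolz yaw -0.2788 down err [0.0319 0.0043 0.0005]
tool shift mm [148.07  67.92   1.7 ] turn 0.0032
R2 [-0.0129 -0.9995  0.0295] mould xy [-4.21  2.17]
```

Emit:
apply_moves:
  rows:
    - [[6,0,0.1],0,1]
    - [[12,0,0.2],0,1]
    - [[14.7,2,0.2],0,1]
    - [[14.7,7,0.2],0,1]
    - [[14.7,10,0.2],0,1]

```text
time: 27.85
tool_pos: [524.1, -186.0, 86.2]
tcp_rot: [-1.543, 0.013, -1.85]
contact_force: [-1.2, 0.0, -0.8]
grip_width: 25.9
```

```bash
python3 -c "
from st import *
o,R=st(mp(0,-138,62),-0.282)"
```

```text
t 27.85 p [ 524.14 -185.96   86.17] rpy [-1.5433  0.0133 -1.85  ] F [-1.23  0.02 -0.8 ] M [-0.04  0.07  0.04] w 25.93 dq 0.543
toolz yaw -0.2796 down err [0.0301 0.0052 0.0005]
tool shift mm [-5.01 24.21 -1.27] turn 0.0024
R2 [-0.0133 -0.9995  0.0275] mould xy [   0.62 -143.33]
```

Emit:
apply_moves:
  rows:
    - [[-0.3,1.2,-0.1],0,1]
    - [[-0.5,2.1,-0.1],0,1]
    - [[-0.5,2.4,-0.1],0,1]
    - [[-0.5,2.4,-0.1],0,1]

```text
time: 28.35
tool_pos: [525.8, -180.8, 63.0]
tcp_rot: [-1.542, 0.013, -1.85]
contact_force: [0.2, 0.1, -0.6]
grip_width: 25.4
```

```bash
python3 -c "
from st import *
o,R=st(mp(0,-138,61),-0.282)
c,im=grab('wrist','wrist26.png')
cv2.imwrite('pics/c26.png',cv2.resize(im[60:210,130:380],None,fx=3.1,fy=3.1,interpolation=0))
"
```

```text
t 28.35 p [ 525.82 -180.82   62.97] rpy [-1.5419  0.013  -1.8497] F [ 0.17  0.12 -0.63] M [-0.03  0.08  0.04] w 25.45 dq 0.005
toolz yaw -0.2793 down err [0.0314 0.0045 0.0005]
tool shift mm [ 0.1   1.95 -0.86] turn 0.0027
R2 [-0.013  -0.9995  0.0289] mould xy [   0.8  -137.92]
```

View pics/c26.png

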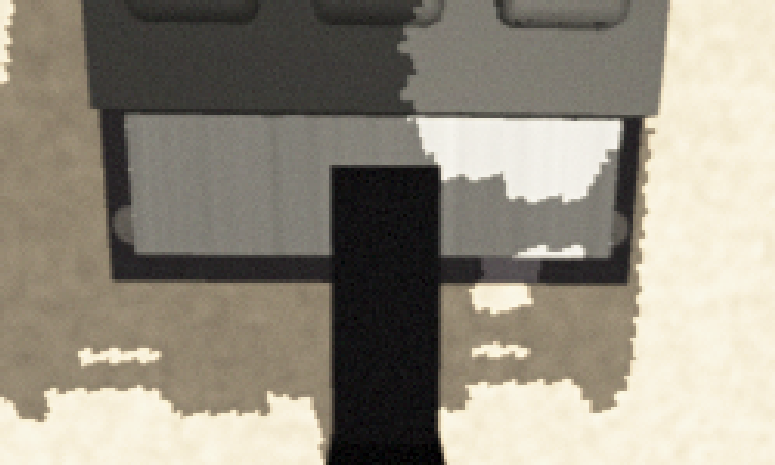

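Emit:
apply_moves:
  rows:
    - [[0,0.12,-0.05],0,1]
    - [[0,0.2,-0.08],0,1]
    - [[0,0.24,-0.08],0,1]
    - [[0,0.24,-0.08],0,1]

```text
time: 28.9
tool_pos: [525.1, -180.8, 60.7]
tcp_rot: [-1.542, 0.013, -1.85]
contact_force: [-0.4, 0.6, -0.3]
grip_width: 26.0
```

```bash
python3 -c "
from st import *
c=cam('wrist')
o,R=st(mp(0,-138,61),-0.282)
print(inm(onz(c,[[255,113.2]],42)[0]),inm(onz(c,[[255,96]],72)[0]))
"
```

```text
t 28.9 p [ 525.15 -180.76   60.7 ] rpy [-1.5416  0.0129 -1.8499] F [-0.41  0.61 -0.28] M [-0.06  0.1  -0.01] w 26.03 dq 0.002
toolz yaw -0.2795 down err [0.0316 0.0044 0.0005]
tool shift mm [-0.06 -0.31 -0.13] turn 0.0025
R2 [-0.0129 -0.9995  0.0292] mould xy [   0.14 -138.06]
[  2.26 -61.89] [  1.23 -53.08]
```

Emit:
apply_moves:
  rows:
    - [[0,0.06,0],0,1]
    - [[0,0.08,0],0,1]
    - [[0,0.08,0],0,1]

```text
time: 29.28
tool_pos: [525.3, -181.0, 60.3]
tcp_rot: [-1.541, 0.013, -1.85]
contact_force: [-1.6, -0.8, 4.0]
grip_width: 25.7
```

```bash
python3 -c "
from st import *
o,R=st(mp(0,-110,60),-0.282)"
```

```text
t 29.27 p [ 525.25 -181.01   60.27] rpy [-1.5412  0.0126 -1.8499] F [-1.65 -0.84  4.01] M [-0.01  0.37  0.1 ] w 25.65 dq 0.002
toolz yaw -0.2794 down err [0.032  0.0039 0.0005]
tool shift mm [-28.26   0.62  -0.24] turn 0.0026
R2 [-0.0126 -0.9995  0.0296] mould xy [   0.3  -138.27]
```

Emit:
apply_moves:
  rows:
    - [[-0.5,-0.01,0],0,1]
    - [[-1.0,0,0],0,1]
    - [[-1.5,0.0,0],0,1]
    - [[-2.0,0.01,-0.02],0,1]
    - [[-2.2,0.01,-0.02],0,1]

```text
time: 29.9
tool_pos: [531.4, -159.5, 60.6]
tcp_rot: [-1.541, 0.012, -1.849]
contact_force: [-0.4, -3.9, 4.7]
grip_width: 25.4
```

```bash
python3 -c "
from st import *
o,R=st(mp(0,-93,60.3),-0.282)"
```

```text
t 29.9 p [ 531.38 -159.53   60.6 ] rpy [-1.5407  0.0124 -1.8494] F [-0.37 -3.86  4.73] M [-0.37  0.07  0.01] w 25.41 dq 0.027
toolz yaw -0.2789 down err [0.0323 0.0036 0.0005]
tool shift mm [-22.92   0.58  -0.16] turn 0.0031
R2 [-0.0124 -0.9995  0.0301] mould xy [   0.22 -115.92]
```

Emit:
apply_moves:
  rows:
    - [[-0.2,-0.03,0],0,1]
    - [[-0.4,-0.03,0],0,1]
    - [[-0.6,-0.03,0],0,1]
    - [[-0.6,-0.03,0],0,1]

```text
time: 30.4
tool_pos: [532.8, -154.3, 60.9]
tcp_rot: [-1.541, 0.011, -1.849]
contact_force: [-1.1, -4.4, 1.7]
grip_width: 25.6
```

```bash
python3 -c "
from st import *
o,R=st(mp(0,-93,60.3),-0.282)"
```

```text
t 30.4 p [ 532.81 -154.33   60.87] rpy [-1.5409  0.0114 -1.8492] F [-1.1  -4.4   1.71] M [-0.82  0.36 -0.06] w 25.6 dq 0.003
toolz yaw -0.2788 down err [0.0319 0.0027 0.0005]
tool shift mm [-17.53   0.77  -0.1 ] turn 0.0032
R2 [-0.0114 -0.9995  0.0299] mould xy [   0.14 -110.53]
```

Emit:
apply_moves:
  rows:
    - [[-0.3,0,0],0,1]
    - [[-0.5,0,-0.02],0,1]
    - [[-0.7,0,-0.03],0,1]
    - [[-0.9,0.01,-0.03],0,1]
    - [[-1.0,0.01,-0.03],0,1]

```text
time: 31.02
tool_pos: [535.2, -146.9, 61.2]
tcp_rot: [-1.54, 0.008, -1.849]
contact_force: [-3.2, -10.8, 4.6]
grip_width: 25.6
```

```bash
python3 -c "
from st import *
o,R=st(mp(0,-96,60.3),-0.282)"
```

```text
t 31.02 p [ 535.16 -146.92   61.17] rpy [-1.5398  0.008  -1.8491] F [ -3.25 -10.76   4.58] M [-2.02  0.71 -0.01] w 25.57 dq 0.015
toolz yaw -0.2786 down err [ 0.032  -0.0008  0.0005]
tool shift mm [-6.76  0.91 -0.35] turn 0.0034
R2 [-0.008  -0.9995  0.031 ] mould xy [   0.34 -102.77]
```

Emit:
apply_moves:
  rows:
    - [[-0.2,-0.01,-0.02],0,1]
    - [[-0.4,-0.01,-0.03],0,1]
    - [[-0.6,-0.01,-0.03],0,1]
    - [[-0.8,-0.01,-0.03],0,1]
    - [[-0.8,-0.01,-0.03],0,1]

```text
time: 31.65
tool_pos: [536.8, -140.9, 61.3]
tcp_rot: [-1.54, 0.005, -1.849]
contact_force: [-1.7, -9.9, 1.9]
grip_width: 25.3
```

```bash
python3 -c "
from st import *
o,R=st(mp(0,-96,60.3),-0.282)
c,im=grab('wrist','wrist27.png');_,a=grab('scene','scene27.png')
cv2.imwrite('pics/c27.png',np.vstack([cv2.resize(im[20:200,130:380],None,fx=2.2,fy=2.2),cv2.resize(a[190:235,190:280],(550,275),interpolation=0)]))
"
```

```text
t 31.65 p [ 536.78 -140.92   61.26] rpy [-1.5396  0.0054 -1.8492] F [-1.69 -9.85  1.95] M [-1.66  0.52 -0.07] w 25.35 dq 0.001
toolz yaw -0.2785 down err [ 0.0315 -0.0033  0.0005]
tool shift mm [-0.54  0.96 -0.26] turn 0.0035
R2 [-0.0054 -0.9995  0.0312] mould xy [  0.23 -96.55]
```

Emit:
apply_moves:
  rows:
    - [[0.5,0,0],0,1]
    - [[1.5,0,0],0,1]
    - [[2.7,0,0],0,1]
    - [[4.2,-0.3,0],0,1]
    - [[5.0,-2,0],0,1]

```text
time: 32.38
tool_pos: [521.1, -190.1, 80.2]
tcp_rot: [-1.542, 0.006, -1.85]
contact_force: [0.8, -0.8, -0.3]
grip_width: 25.7
```

```bash
python3 -c "
from lift import *
o,R=st(mp(0,0,200),-0.282)
_,a=grab('scene','scene28.png')
s0=cv2.imread('pics/scene0.png')
f=lambda i:cv2.convertScaleAbs(cv2.resize(i[185:235,190:265],None,fx=8,fy=6,interpolation=0),alpha=1.6)
cv2.imwrite('pics/c28.png',np.vstack([f(s0),f(a)])[:600])
c,im=grab('wrist','wrist28.png')
print(expect('scene',0,50,68,5),expect('scene',0,-50,68,5))
for nm,bx in(('L lid top edge',(208,250,208,216)),('pockets L',(209,240,202,212)),('R far edge',(200,236,184,194)),('R pocket',(206,236,188,198)),('ledge',(212,254,216,232))): print(nm,shift(s0,a,*bx))
"
```

```text
t 32.38 p [ 521.09 -190.08   80.17] rpy [-1.5424  0.0057 -1.8501] F [ 0.75 -0.78 -0.3 ] M [-0.04  0.04 -0.01] w 25.65 dq 0.323
toolz yaw -0.2795 down err [ 0.0289 -0.0024  0.0004]
tool shift mm [-148.81 -118.89    4.94] turn 0.0025
R2 [-0.0057 -0.9996  0.0284] mould xy [  -1.16 -148.14]
[-0.1  -1.32] [-0.12 -1.31]
L lid top edge (array([-0.25 , -0.875]), 0.9)
pockets L (array([-0.125, -1.125]), 0.867)
R far edge (array([-3.   , -0.625]), 0.817)
R pocket (array([-3., -2.]), 0.81)
ledge (array([-0.125,  0.125]), 0.986)
```

View pics/c28.png

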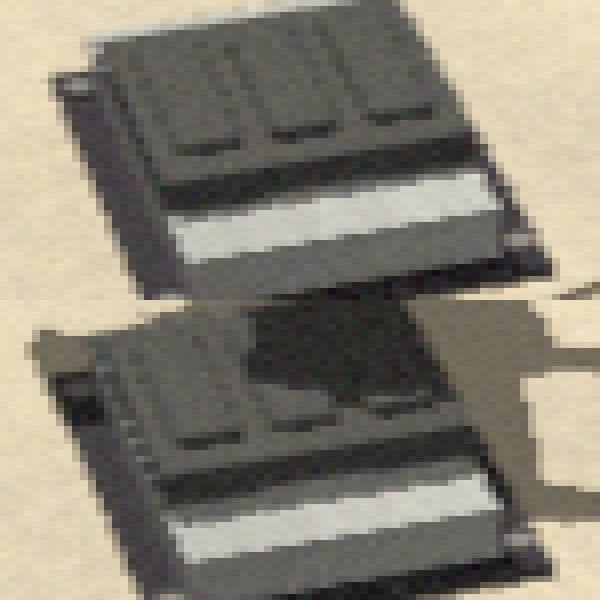

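View pics/wrist28.png

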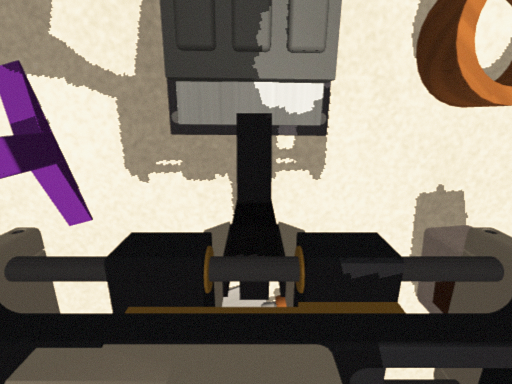

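Emit:
apply_moves:
  rows:
    - [[0.5,-5,0],0,1]
    - [[0,-10,0],0,1]
    - [[-5,-11,0.3],0,1]
    - [[-11,-11,0.5],0,1]
    - [[-17,-11,0.5],0,1]

```text
time: 33.1
tool_pos: [571.2, -27.2, 193.0]
tcp_rot: [-1.536, 0.004, -1.852]
contact_force: [1.0, -0.7, -1.1]
grip_width: 25.4
```

Emit:
apply_moves:
  rows:
    - [[-6,0,0],0,1]
    - [[-12,0,0],0,1]
    - [[-18,0,0],0,1]
    - [[-24,0,0],0,1]
    - [[-29,0,0],0,1]

```text
time: 33.72
tool_pos: [651.7, 253.6, 193.2]
tcp_rot: [-1.537, 0.004, -1.851]
contact_force: [1.0, -0.4, -0.7]
grip_width: 25.7
```

```bash
python3 -c "
from lift import *
o,R=st([548.5,310.5,150],1.4056)
_,a=grab('scene','scene29.png');_,b=grab('side','side29.png')
s0=cv2.imread('pics/scene0.png');d0=cv2.imread('pics/side0.png')
f=lambda i:cv2.convertScaleAbs(cv2.resize(i[180:235,190:265],None,fx=5,fy=5,interpolation=0),alpha=1.6)
g=lambda i:cv2.resize(i[168:228,245:320],None,fx=5,fy=275/60,interpolation=0)
cv2.imwrite('pics/c29.png',np.hstack([np.vstack([f(s0),f(a)]),np.vstack([g(d0),g(b)])]))
print(expect('side',0,50,68,5),expect('side',0,-50,68,5))
for nm,bx in(('L lid top edge',(208,250,208,216)),('pockets L',(209,240,202,212)),('R far edge',(200,236,184,194)),('R pocket',(206,236,188,198)),('ledge',(212,254,218,232))): print(nm,shift(s0,a,*bx))
for nm,bx in(('far half',(262,296,174,186)),('pockets far',(266,292,177,184)),('near edge',(264,298,190,201)),('near pockets',(266,296,186,197)),('ledge',(262,305,206,226)),('whole',(264,298,176,197))): print(nm,shift(d0,b,*bx))
"
```

```text
t 33.73 p [651.72 253.6  193.24] rpy [-1.5372  0.004  -1.8508] F [ 0.98 -0.44 -0.72] M [-0.01  0.03 -0.02] w 25.74 dq 0.882
toolz yaw -0.2801 down err [ 0.0334 -0.0054  0.0006]
tool shift mm [ -25.99   39.46 -116.32] turn -1.6857
R2 [-0.004  -0.9994  0.0336] mould xy [  0.86 314.37]
[ 0.08 -1.23] [ 0.1  -1.27]
L lid top edge (array([-3., -3.]), 0.343)
pockets L (array([-0.25 , -2.125]), 0.47)
R far edge (array([ 0.125, -1.5  ]), 0.998)
R pocket (array([ 0. , -1.5]), 0.996)
ledge (array([-1.625, -1.   ]), 0.346)
far half (array([ 0.   , -0.625]), 0.887)
pockets far (array([ 0.25 , -1.125]), 0.951)
near edge (array([ 0.25, -1.25]), 0.983)
near pockets (array([ 0.   , -1.625]), 0.992)
ledge (array([0., 0.]), 0.999)
whole (array([ 0.125, -0.875]), 0.959)
```

View pics/c29.png

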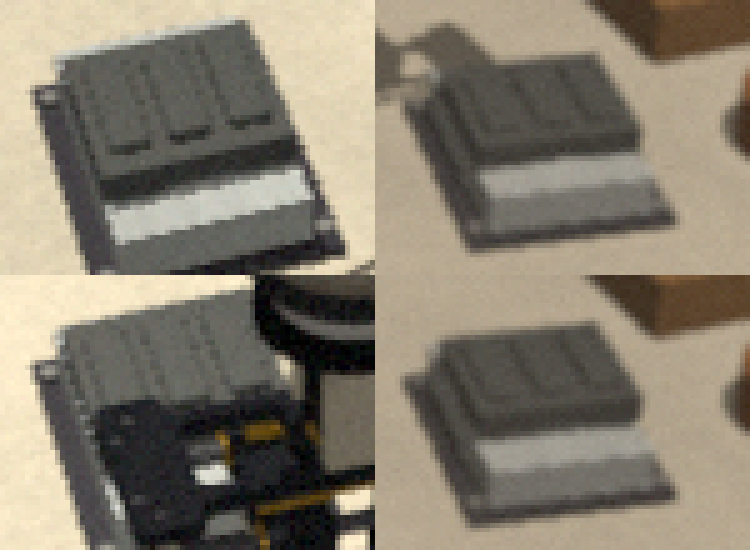

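Emit:
apply_moves:
  rows:
    - [[-1,0,-3],-0.18,1]
    - [[-2,0,-7],-0.36,1]
    - [[-2.6,0,-11.6],-0.54,1]
    - [[-2.6,0,-11.6],-0.72,1]
    - [[-2.6,0,-11.6],-0.9,1]

```text
time: 34.45
tool_pos: [546.2, 312.6, 188.3]
tcp_rot: [-1.547, -0.023, -0.94]
contact_force: [1.0, 0.0, -1.0]
grip_width: 26.2
```

```bash
cat > meas.py <<'E'
from lift import *
import sys
k=sys.argv[1]
o,R=st([548.5,310.5,100],1.4056)
_,a=grab('scene',f'scene{k}.png');_,b=grab('side',f'side{k}.png')
s0=cv2.imread('pics/scene0.png');d0=cv2.imread('pics/side0.png')
f=lambda i:cv2.convertScaleAbs(cv2.resize(i[180:235,190:265],None,fx=5,fy=5,interpolation=0),alpha=1.6)
g=lambda i:cv2.resize(i[168:228,245:320],None,fx=5,fy=275/60,interpolation=0)
cv2.imwrite(f'pics/c{k}.png',np.hstack([np.vstack([f(s0),f(a)]),np.vstack([g(d0),g(b)])]))
for nm,bx in(('L lid top edge',(208,250,208,216)),('pockets L',(211,240,202,212)),('pk1',(208,220,203,213)),('pk2',(221,233,200,211)),('pk3',(233,245,198,209)),('R far edge',(200,236,184,194)),('R pocket',(206,236,188,198)),('ledge',(212,254,218,232))): print(nm,shift(s0,a,*bx))
for nm,bx in(('pockets far',(266,292,177,184)),('near edge',(264,298,190,201)),('near pockets',(266,296,186,197)),('ledge',(262,305,206,226))): print(nm,shift(d0,b,*bx))
E
python3 meas.py 30
```

```text
t 34.45 p [546.22 312.57 188.26] rpy [-1.547  -0.0227 -0.9403] F [ 1.05  0.03 -0.99] M [0.04 0.   0.03] w 26.17 dq 1.429
toolz yaw 0.631 down err [ 0.0326 -0.0043  0.0005]
tool shift mm [ 1.01 88.3  -1.48] turn -0.7746
R2 [ 0.0227 -0.9995  0.0238] mould xy [-116.88  341.66]
L lid top edge (array([-0.375, -0.875]), 0.908)
pockets L (array([ 0.125, -1.375]), 0.975)
pk1 (array([-0.25, -1.25]), 0.949)
pk2 (array([ 0.125, -1.5  ]), 0.97)
pk3 (array([ 0.  , -1.25]), 0.975)
R far edge (array([ 0.125, -1.5  ]), 0.999)
R pocket (array([ 0. , -1.5]), 0.997)
ledge (array([0.   , 0.125]), 0.992)
pockets far (array([ 0.25 , -1.125]), 0.951)
near edge (array([ 0.25, -1.25]), 0.984)
near pockets (array([ 0.   , -1.625]), 0.993)
ledge (array([0., 0.]), 0.999)
```

View pics/c30.png

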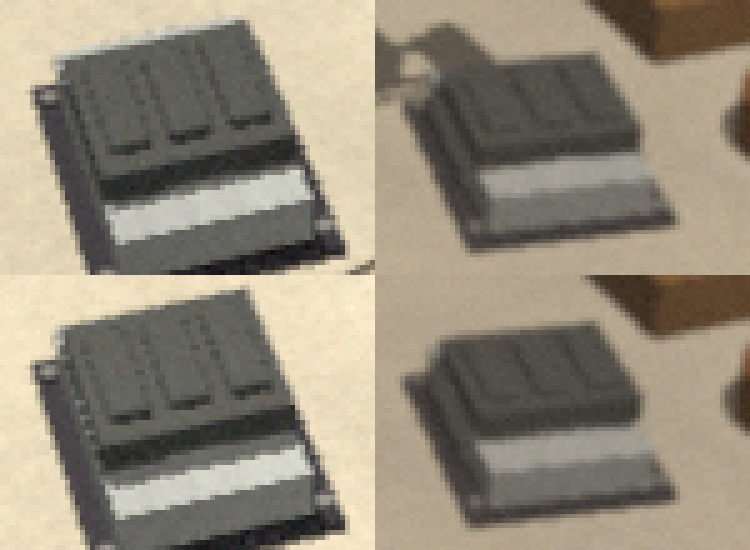

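```bash
cat > ecc.py <<'E'
from lift import *
import sys
def ecc(a,b,x0,x1,y0,y1):
    g=lambda i:cv2.GaussianBlur(i.astype(np.float32).mean(2),(0,0),.7)
    A,B=g(a),g(b);m=np.zeros(A.shape,np.uint8);m[y0:y1,x0:x1]=255
    W=np.float32([[1,0,0],[0,1,-1.2]])
    T=A[y0:y1,x0:x1]; W[0,2]=x0; W[1,2]=y0-1.2
    try: cc,W=cv2.findTransformECC(T,B,W,cv2.MOTION_TRANSLATION,(3,200,1e-6),None,1)
    except cv2.error as e: return None
    return round(W[0,2]-x0,2),round(W[1,2]-y0,2),round(cc,3)
def run(k):
    s0=cv2.imread('pics/scene0.png');d0=cv2.imread('pics/side0.png');a=cv2.imread(f'pics/scene{k}.png');b=cv2.imread(f'pics/side{k}.png')
    es=[expect('scene',0,y,68,5)[1]/5 for y in(36,-36)]; ed=[expect('side',0,y,68,5)[1]/5 for y in(36,-36)]
    for nm,bx in(('L pk1',(209,221,205,212)),('L pk2',(221,234,202,210)),('L pk3',(233,246,199,207)),('L pk all',(211,245,202,211))):
        r=ecc(s0,a,*bx); print('scene',nm,r, r and round(r[1]/es[0],2))
    for nm,bx in(('R far edge',(204,234,184,192)),('R pk',(206,236,187,195))):
        r=ecc(s0,a,*bx); print('scene',nm,r, r and round(r[1]/es[1],2))
    for nm,bx in(('L far',(268,290,176,182)),('L far2',(264,292,177,184))):
        r=ecc(d0,b,*bx); print('side',nm,r, r and round(r[1]/ed[0],2))
    for nm,bx in(('R pk',(268,294,188,196)),('R pk2',(266,298,186,197)),('R top edge',(270,294,192,198))):
        r=ecc(d0,b,*bx); print('side',nm,r, r and round(r[1]/ed[1],2))
if __name__=='__main__': run(sys.argv[1])
E
python3 ecc.py 30
```

```text
scene L pk1 (np.float32(-0.12), np.float32(-1.28), 0.969) 4.85
scene L pk2 (np.float32(0.08), np.float32(-1.51), 0.969) 5.72
scene L pk3 (np.float32(-0.27), np.float32(-1.19), 0.952) 4.51
scene L pk all (np.float32(0.03), np.float32(-1.39), 0.971) 5.27
scene R far edge (np.float32(-0.22), np.float32(-1.43), 0.998) 5.46
scene R pk (np.float32(-0.08), np.float32(-1.42), 0.997) 5.42
side L far (np.float32(0.22), np.float32(-1.2), 0.985) 4.84
side L far2 (np.float32(0.46), np.float32(-1.21), 0.877) 4.88
side R pk (np.float32(-0.11), np.float32(-1.54), 0.927) 6.06
side R pk2 (np.float32(0.02), np.float32(-1.61), 0.996) 6.34
side R top edge (np.float32(-0.44), np.float32(-1.59), 0.886) 6.26
```

```bash
python3 -c "
from st import *
o,R=st(mp(0,150,120),-0.281)"
```

```text
t 34.55 p [546.64 312.32 188.15] rpy [-1.5471 -0.0225 -0.9458] F [ 0.89 -0.82 -0.49] M [0.01 0.   0.04] w 25.92 dq 0.154
toolz yaw 0.6255 down err [ 0.0324 -0.0044  0.0005]
tool shift mm [208.12  70.95 -80.83] turn 0.9065
R2 [ 0.0225 -0.9995  0.0237] mould xy [-116.41  341.53]
```

Emit:
apply_moves:
  rows:
    - [[3,0,-1],0.18,1]
    - [[8,0,-3],0.36,1]
    - [[13,1,-5],0.54,1]
    - [[18,3,-7],0.72,1]
    - [[20.8,6,-8.1],0.906,1]

```text
time: 35.17
tool_pos: [605.6, 92.6, 130.9]
tcp_rot: [-1.536, 0.005, -1.865]
contact_force: [-0.3, 0.9, -0.3]
grip_width: 25.7
```

```bash
python3 -c "
from st import *
o,R=st(mp(0,134,66),-0.281)"
```

```text
t 35.17 p [605.58  92.6  130.9 ] rpy [-1.5364  0.0053 -1.8648] F [-0.27  0.87 -0.3 ] M [0.06 0.05 0.05] w 25.74 dq 1.095
toolz yaw -0.2942 down err [ 0.0345 -0.0049  0.0006]
tool shift mm [13.26 64.75 -3.41] turn -0.0132
R2 [-0.0053 -0.9994  0.0344] mould xy [  1.34 146.89]
```

Emit:
apply_moves:
  rows:
    - [[0.5,2,-0.2],-0.013,1]
    - [[1.3,4.5,-0.3],-0.013,1]
    - [[1.3,6.3,-0.35],-0.013,1]
    - [[1.3,6.7,-0.35],-0.013,1]
    - [[1.3,6.7,-0.35],-0.013,1]

```text
time: 35.8
tool_pos: [600.9, 80.6, 63.9]
tcp_rot: [-1.536, 0.005, -1.854]
contact_force: [0.1, -0.5, -0.1]
grip_width: 25.6
```

```bash
python3 -c "
from st import *
o,R=st(mp(0,134,60.3),-0.281)"
```

```text
t 35.8 p [600.91  80.58  63.88] rpy [-1.5363  0.0049 -1.8537] F [ 0.08 -0.54 -0.06] M [0.   0.07 0.01] w 25.56 dq 0.014
toolz yaw -0.2831 down err [ 0.0345 -0.0049  0.0006]
tool shift mm [ 0.06  3.57 -0.31] turn -0.0021
R2 [-0.0049 -0.9994  0.0345] mould xy [  0.19 134.04]
```

Emit:
apply_moves:
  rows:
    - [[0,0.2,0],0,1]
    - [[0,0.32,0],0,1]
    - [[0,0.38,0],0,1]
    - [[0,0.38,0],0,1]

```text
time: 36.3
tool_pos: [601.2, 80.7, 60.4]
tcp_rot: [-1.536, 0.005, -1.854]
contact_force: [-0.2, 0.5, 0.5]
grip_width: 25.8
```

```bash
python3 -c "
from st import *
o,R=st(mp(0,100,60.),-0.281)"
```

```text
t 36.3 p [601.23  80.69  60.44] rpy [-1.5357  0.0052 -1.8537] F [-0.21  0.45  0.45] M [-0.01  0.12 -0.02] w 25.78 dq 0.002
toolz yaw -0.2831 down err [ 0.0352 -0.0048  0.0006]
tool shift mm [34.25  0.24 -0.45] turn -0.0021
R2 [-0.0052 -0.9994  0.0351] mould xy [  0.47 134.24]
```

Emit:
apply_moves:
  rows:
    - [[0.8,0,0],0,1]
    - [[1.6,0,-0.02],0,1]
    - [[2.4,0,-0.04],0,1]
    - [[3.1,0,-0.05],0,1]
    - [[3.4,0,-0.05],0,1]

```text
time: 36.92
tool_pos: [591.5, 47.7, 60.7]
tcp_rot: [-1.535, 0.006, -1.854]
contact_force: [1.2, 2.4, 4.8]
grip_width: 25.9
```

```bash
python3 -c "
from st import *
o,R=st(mp(0,90,60.),-0.281)"
```

```text
t 36.92 p [591.54  47.73  60.68] rpy [-1.5347  0.0057 -1.8543] F [1.15 2.43 4.8 ] M [ 0.39 -0.12 -0.02] w 25.89 dq 0.037
toolz yaw -0.2838 down err [ 0.0362 -0.0046  0.0007]
tool shift mm [ 9.89  0.62 -0.34] turn -0.0028
R2 [-0.0057 -0.9993  0.036 ] mould xy [ 0.33 99.89]
```

Emit:
apply_moves:
  rows:
    - [[0.2,-0.03,-0.02],0,1]
    - [[0.4,-0.03,-0.02],0,1]
    - [[0.4,-0.03,-0.02],0,1]

```text
time: 37.3
tool_pos: [590.0, 43.9, 60.8]
tcp_rot: [-1.535, 0.005, -1.854]
contact_force: [1.0, 0.6, 1.4]
grip_width: 25.7
```

Emit:
apply_moves:
  rows:
    - [[0.2,0,0],0,1]
    - [[0.4,0,0],0,1]
    - [[0.4,0,0],0,1]

```text
time: 37.67
tool_pos: [589.4, 41.1, 60.9]
tcp_rot: [-1.534, 0.007, -1.854]
contact_force: [2.1, 6.6, 1.2]
grip_width: 26.2
```

```bash
python3 -c "
from st import *
o,R=st(mp(0,87,60.),-0.281)"
```

```text
t 37.67 p [589.39  41.15  60.92] rpy [-1.5345  0.0075 -1.8544] F [2.13 6.65 1.23] M [ 1.34 -0.26  0.02] w 26.19 dq 0.004
toolz yaw -0.2838 down err [ 0.037  -0.003   0.0007]
tool shift mm [ 5.97  0.87 -0.13] turn -0.0028
R2 [-0.0075 -0.9993  0.0363] mould xy [ 0.1  92.97]
```

Emit:
apply_moves:
  rows:
    - [[0.2,0,0],0,1]
    - [[0.4,0,0],0,1]
    - [[0.6,0,0],0,1]
    - [[0.7,0,0],0,1]
    - [[0.7,0,0],0,1]

```text
time: 38.3
tool_pos: [588.1, 36.4, 61.1]
tcp_rot: [-1.534, 0.011, -1.854]
contact_force: [3.7, 9.4, 0.9]
grip_width: 25.7
```

```bash
python3 -c "
from st import *
o,R=st(mp(0,87,60.),-0.281)
_,b=grab('side','side31.png')
from ecc import ecc
d0=cv2.imread('pics/side0.png')
ed=[expect('side',0,y,68,5)[1]/5 for y in(36,-36)] if 0 else [-.247,-.253]
for nm,bx in(('L far',(268,290,176,182)),('R pk2',(266,298,186,197))): print(nm,ecc(d0,b,*bx))"
```

```text
t 38.3 p [588.09  36.39  61.07] rpy [-1.5336  0.0106 -1.8543] F [3.74 9.35 0.91] M [ 1.69 -0.37  0.11] w 25.73 dq 0.002
toolz yaw -0.2839 down err [ 0.0387 -0.0002  0.0007]
tool shift mm [ 1.04  1.05 -0.22] turn -0.0029
R2 [-0.0106 -0.9993  0.0372] mould xy [ 0.18 88.03]
L far None
R pk2 (np.float32(0.14), np.float32(-1.41), 0.996)
```

Emit:
apply_moves:
  rows:
    - [[-0.5,0,0],0,1]
    - [[-1.5,0,0],0,1]
    - [[-2.9,0,0],0,1]
    - [[-4.5,-0.2,0],0,1]
    - [[-5.8,-2,0],0,1]

```text
time: 38.98
tool_pos: [602.8, 93.5, 80.6]
tcp_rot: [-1.536, 0.01, -1.854]
contact_force: [0.6, 0.5, -0.4]
grip_width: 25.7
```

```bash
python3 -c "
from st import *
o,R=st([548.5,310.5,150],1.4056)"
```

```text
t 38.98 p [602.83  93.52  80.63] rpy [-1.5365  0.0097 -1.8537] F [ 0.58  0.47 -0.41] M [ 0.01  0.05 -0.01] w 25.75 dq 0.379
toolz yaw -0.2832 down err [ 0.0356 -0.0002  0.0006]
tool shift mm [-193.86  -71.32 -110.35] turn -1.6888
R2 [-0.0097 -0.9994  0.0343] mould xy [ -1.56 147.01]
```

Emit:
apply_moves:
  rows:
    - [[-1,-5,0],0,1]
    - [[-3,-10,-1],-0.1,1]
    - [[-8,-10,-3.5],-0.28,1]
    - [[-13,-10,-7],-0.46,1]
    - [[-19,-10,-10.5],-0.64,1]

```text
time: 39.6
tool_pos: [552.3, 301.0, 179.2]
tcp_rot: [-1.537, -0.013, -1.208]
contact_force: [0.1, 0.1, -0.6]
grip_width: 25.6
```

```bash
python3 meas.py 32 | head -3; python3 ecc.py 32
```

```text
t 39.6 p [552.31 300.99 179.2 ] rpy [-1.5371 -0.0129 -1.2083] F [ 0.12  0.14 -0.62] M [-0.04 -0.02  0.03] w 25.64 dq 0.825
toolz yaw 0.363 down err [ 0.036  -0.0001  0.0006]
tool shift mm [-11.26  79.02  -2.85] turn -1.0426
scene L pk1 (np.float32(-0.08), np.float32(-1.52), 0.971) 5.76
scene L pk2 (np.float32(0.23), np.float32(-1.7), 0.982) 6.44
scene L pk3 (np.float32(-0.32), np.float32(-1.58), 0.945) 5.98
scene L pk all (np.float32(0.12), np.float32(-1.66), 0.978) 6.29
scene R far edge (np.float32(0.22), np.float32(-1.55), 0.999) 5.92
scene R pk (np.float32(0.04), np.float32(-1.48), 0.998) 5.65
side L far (np.float32(0.11), np.float32(-1.42), 0.985) 5.73
side L far2 (np.float32(0.43), np.float32(-1.42), 0.87) 5.73
side R pk (np.float32(0.08), np.float32(-1.55), 0.911) 6.1
side R pk2 (np.float32(0.13), np.float32(-1.53), 0.997) 6.02
side R top edge (np.float32(-0.16), np.float32(-1.51), 0.898) 5.94
```

View pics/c32.png

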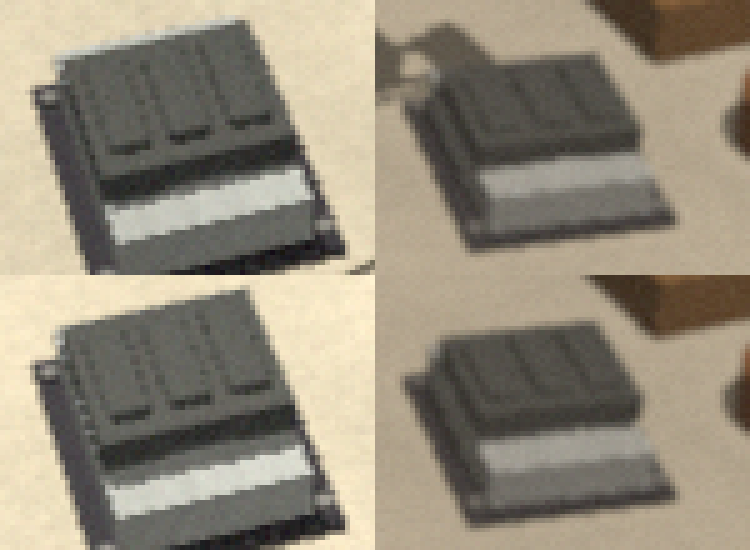

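Emit:
apply_moves:
  rows:
    - [[-1,0,-0.3],-0.18,1]
    - [[-1.1,1,-0.3],-0.36,1]
    - [[-1.1,3,-0.3],-0.54,1]
    - [[-1.1,5,-0.3],-0.72,1]
    - [[-1.1,7,-0.3],-0.9,1]

```text
time: 40.33
tool_pos: [546.1, 315.0, 108.0]
tcp_rot: [-1.559, -0.033, -0.298]
contact_force: [0.1, -0.5, -0.5]
grip_width: 25.6
```

```bash
python3 -c "
from st import *
o,R=st([548.5,310.5,60],1.4056)"
```

```text
t 40.33 p [546.12 314.98 108.03] rpy [-1.5585 -0.0328 -0.2984] F [ 0.14 -0.51 -0.5 ] M [ 0.12 -0.03  0.01] w 25.59 dq 1.431
toolz yaw 1.2728 down err [0.0349 0.0021 0.0006]
tool shift mm [ 2.02 48.08 -4.17] turn -0.1328
R2 [ 0.0328 -0.9994  0.0122] mould xy [-117.65  343.95]
```

Emit:
apply_moves:
  rows:
    - [[0.2,2,-0.4],-0.133,1]
    - [[0.2,4,-0.4],-0.133,1]
    - [[0.2,6.5,-0.4],-0.133,1]
    - [[0.2,7.3,-0.4],-0.133,1]
    - [[0.2,7.3,-0.4],-0.133,1]

```text
time: 40.95
tool_pos: [549.4, 310.8, 35.0]
tcp_rot: [-1.563, -0.034, -0.166]
contact_force: [-0.2, -0.5, -0.4]
grip_width: 26.0
```

```bash
python3 -c "
from st import *
o,R=st([548.5,310.5,25],1.4056)
c,im=grab('wrist','wrist33.png')"
```

```text
t 40.95 p [549.35 310.8   34.98] rpy [-1.5634 -0.0336 -0.1655] F [-0.17 -0.53 -0.39] M [ 0.07 -0.05  0.03] w 25.96 dq 0.023
toolz yaw 1.4055 down err [0.0344 0.0018 0.0006]
tool shift mm [-1.12  9.94 -0.51] turn -0.0001
R2 [ 0.0336 -0.9994  0.0074] mould xy [-113.38  340.84]
```

View pics/wrist33.png

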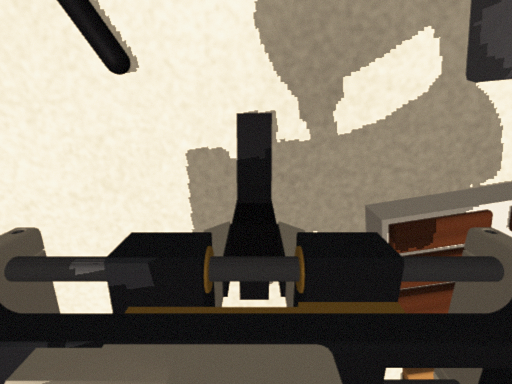

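Emit:
apply_moves:
  rows:
    - [[-0.1,0.5,-0.05],0,1]
    - [[-0.1,0.9,-0.05],0,1]
    - [[-0.1,1.0,-0.05],0,1]
    - [[-0.1,1.0,-0.05],0,1]

```text
time: 41.5
tool_pos: [549.1, 310.7, 25.7]
tcp_rot: [-1.563, -0.035, -0.166]
contact_force: [-0.8, -0.2, -0.4]
grip_width: 25.7
```

```bash
python3 -c "
from st import *
o,R=st([548.5,310.5,22],1.4056)"
```

```text
t 41.5 p [549.1  310.66  25.67] rpy [-1.5626 -0.0348 -0.1655] F [-0.76 -0.22 -0.37] M [ 0.15 -0.05 -0.02] w 25.71 dq 0.003
toolz yaw 1.4056 down err [0.0356 0.0023 0.0006]
tool shift mm [-0.7   3.65 -0.29] turn -0.0
R2 [ 0.0348 -0.9994  0.0082] mould xy [-113.58  340.63]
```

Emit:
apply_moves:
  rows:
    - [[-0.07,0.15,0],0,1]
    - [[-0.07,0.25,0],0,1]
    - [[-0.07,0.35,0],0,1]
    - [[-0.07,0.35,0],0,1]

```text
time: 42.0
tool_pos: [549.1, 310.9, 22.7]
tcp_rot: [-1.562, -0.036, -0.166]
contact_force: [1.4, -1.2, 4.5]
grip_width: 26.0
```

```bash
python3 -c "
from st import *
o,R=st([548.5,310.5,21.5],1.4056)"
```

```text
t 42.0 p [549.15 310.89  22.74] rpy [-1.562  -0.0361 -0.1656] F [ 1.35 -1.21  4.54] M [-0.    0.04  0.06] w 25.97 dq 0.002
toolz yaw 1.4055 down err [0.0371 0.0028 0.0007]
tool shift mm [-0.62  1.21 -0.5 ] turn -0.0001
R2 [ 0.0361 -0.9993  0.0088] mould xy [-113.6   340.86]
```

Emit:
apply_moves:
  rows:
    - [[-0.06,0.1,-0.05],0,1]
    - [[-0.06,0.15,-0.05],0,1]
    - [[-0.06,0.15,-0.05],0,1]

```text
time: 42.38
tool_pos: [549.7, 310.7, 22.0]
tcp_rot: [-1.561, -0.039, -0.166]
contact_force: [2.1, -0.7, 5.3]
grip_width: 25.9
```

```bash
python3 -c "
from st import *
o,R=st([548.5,310.5,21.5],1.4056)"
```

```text
t 42.38 p [549.66 310.72  21.96] rpy [-1.5607 -0.0385 -0.1658] F [ 2.11 -0.67  5.28] M [ 0.01 -0.2  -0.03] w 25.87 dq 0.001
toolz yaw 1.4054 down err [0.0396 0.0036 0.0008]
tool shift mm [-1.12  0.42 -0.41] turn -0.0002
R2 [ 0.0385 -0.9992  0.0101] mould xy [-113.06  340.84]
```

Emit:
apply_moves:
  rows:
    - [[0,0,0],0,2.8]
    - [[0,0,0],0,3.2]
    - [[0,0,0],0,4]
    - [[0,0,0],0,4.6]

```text
time: 42.88
tool_pos: [549.4, 310.7, 21.7]
tcp_rot: [-1.561, -0.038, -0.166]
contact_force: [-0.5, -0.7, 0.5]
grip_width: 44.9
```

```bash
python3 -c "
from st import *
o,R=st([549.5,310.5,90],1.4056)
c,im=grab('wrist','wrist34.png')"
```

```text
t 42.88 p [549.44 310.7   21.73] rpy [-1.5609 -0.038  -0.1657] F [-0.47 -0.74  0.53] M [ 0.13 -0.05  0.02] w 44.86 dq 0.003
toolz yaw 1.4055 down err [0.0391 0.0035 0.0008]
tool shift mm [  2.69 -68.22   0.49] turn -0.0001
R2 [ 0.038  -0.9992  0.0099] mould xy [-113.27  340.76]
```

View pics/wrist34.png

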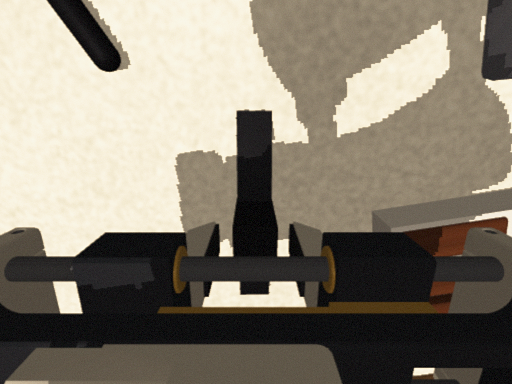

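Emit:
apply_moves:
  rows:
    - [[0.1,-2,0],0,4.6]
    - [[0.2,-5,0],0,4.6]
    - [[0.3,-9,0],0,4.6]
    - [[-3,-14,-3],0,4.6]
    - [[-8,-16,-9],0,4.6]

```text
time: 43.55
tool_pos: [466.5, 248.5, 174.8]
tcp_rot: [-1.558, -0.043, -0.165]
contact_force: [-0.3, -0.6, 0.6]
grip_width: 46.0
```

Emit:
apply_moves:
  rows:
    - [[-4,0,-6],0,4.6]
    - [[-5,0,-12],0,4.6]
    - [[-5,0,-14],0,4.6]
    - [[-5,0,-14],0,4.6]

```text
time: 44.05
tool_pos: [394.1, 117.5, 171.4]
tcp_rot: [-1.558, -0.044, -0.168]
contact_force: [-0.1, 0.1, 0.1]
grip_width: 46.0
```

```bash
python3 -c "
from lift import *
from ecc import ecc
o,R=st()
_,a=grab('scene','scene35.png');_,b=grab('side','side35.png')
s0=cv2.imread('pics/scene0.png');d0=cv2.imread('pics/side0.png')
import ecc as E
for nm,A,B,bx in(('scene wedge',s0,a,(278,342,276,316)),('scene grip',s0,a,(298,322,278,300)),('side wedge',d0,b,(202,246,142,164))): print(nm,shift(A,B,*bx))
f=lambda i:cv2.resize(i[265:325,270:350],None,fx=5,fy=5)
g=lambda i:cv2.resize(i[130:175,190:265],None,fx=5.3,fy=300/45)
m=np.hstack([np.vstack([f(s0),f(a)]),np.vstack([g(d0),g(b)])[:, :397]])
cv2.imwrite('pics/c35.png',m)
J=lambda cn:np.array([(proj(cam(cn),[[548+dx,310+dy,5]])-proj(cam(cn),[[548,310,5]]))[0] for dx,dy in((10,0),(0,10))]).round(2)
print(J('scene').tolist(),J('side').tolist())
"; python3 ecc.py 35 || true
```

```text
t 44.05 p [394.14 117.52 171.37] rpy [-1.558  -0.0437 -0.1677] F [-0.15  0.11  0.14] M [ 0.1  -0.04  0.  ] w 45.98 dq 0.043
toolz yaw 1.4037 down err [0.0452 0.0054 0.001 ]
R2 [ 0.0437 -0.999   0.0128] mould xy [-208.69  112.  ]
scene wedge (array([ 0.   , -0.625]), 0.968)
scene grip (array([-0.125, -0.75 ]), 0.996)
side wedge (array([-0.25 ,  0.375]), 0.923)
[[-3.27, 1.96], [2.59, 2.87]] [[2.23, -0.61], [-1.15, -1.12]]
scene L pk1 (np.float32(-0.07), np.float32(-1.5), 0.965) 5.68
scene L pk2 (np.float32(0.2), np.float32(-1.72), 0.982) 6.52
scene L pk3 (np.float32(-0.3), np.float32(-1.54), 0.939) 5.83
scene L pk all (np.float32(0.12), np.float32(-1.66), 0.974) 6.29
scene R far edge (np.float32(0.06), np.float32(-1.5), 0.999) 5.73
scene R pk (np.float32(-0.07), np.float32(-1.45), 0.998) 5.53
side L far (np.float32(0.07), np.float32(-1.35), 0.986) 5.44
side L far2 (np.float32(0.47), np.float32(-1.42), 0.872) 5.73
side R pk (np.float32(0.01), np.float32(-1.6), 0.912) 6.3
side R pk2 (np.float32(0.11), np.float32(-1.52), 0.997) 5.98
side R top edge (np.float32(-0.27), np.float32(-1.46), 0.874) 5.75
```

View pics/c35.png

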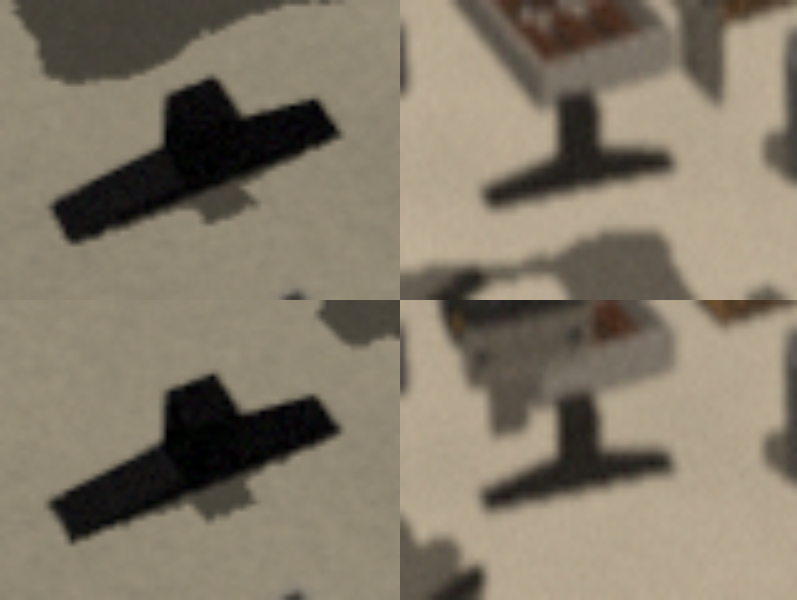

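View pics/scene35.png

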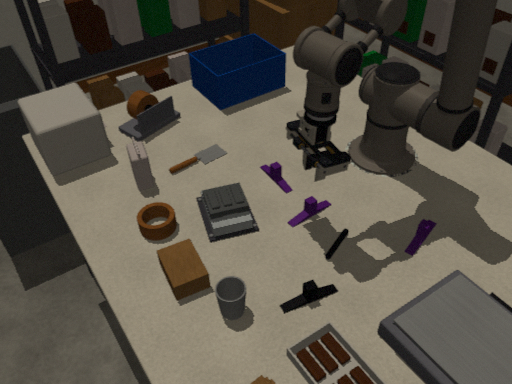

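```bash
python3 -c "
from plant import order
print(order.close_job())"
```

```text
the job is handed in; nothing more can be done
None
```

The upper half of the mould is up about 6 mm on both sides and the black wedge is back where it stood. I handed the job in at about 44 s.

- **Lifting:** I worked the wedge in left, right, left, right, then a last touch on the left. By my estimates the two sides were never more than about 2.5 mm apart. Contact forces stayed around 15 N or less.
- **Final lift:** The left measured 6.3 mm in the scene camera but only 5.4–5.7 mm in the side camera. The right measured 5.5–5.7 mm and 5.8–6.3 mm. All are within 5–8 mm, but each reading is good only to about ±0.5 mm, so the low left readings leave little margin.
- **Wedge and bystanders:** The wedge stands upright within about 2 mm of its original place. Nothing else looks moved in the last pictures, and the arm is clear.

**What went less well:**
- On the first left push the wedge pitched about 3° nose-down, because the arm gave way and the wedge turned in the grip. I stood it on the bench beside the mould and gripped it lower before going on.
- The tool slowly picked up a tilt of about 2.5° over the job, so the wedge was not perfectly flat on the ledge in the later pushes.
- After the fourth push the left side measured only about 5.1 mm, against the 6.2 mm I had worked out from the wedge depth. I raised it once more because of that.

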